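Set up a glass display stand: seat the block, hold the leg at its mark, close the cam

TASK

Seat the rectangular glass block flat and fully home in the wooden pocket of the display stand and let go of it. Then draw the stand's spring-loaded leg out by its steel foot bar until the pointer lines up with the line on the brass marker, and, holding the leg there, push its cam lever fully closed (its arm parallel to the leg). Finish while still holding the leg by the foot bar at the mark with the lever closed, and leave the glass disc, the tumbler, the cardboard ring and the jar where they are.

Things in the scene. Friction and masses are not known exactly. Their poses are not given: they have to be found in the camera images.
- block_center (a point): centre of the loose green glass block, 56 (its x) x 84 (its y) x 30 mm high (z up), about 0.35 kg; lies flat on the bench. The round glass disc of the same glass is not it. Either way round fits the pocket.
- pocket (a point): centre of the floor (12 mm above the bench) of the pocket, 60 (x) x 88 (y) x 10 mm deep, mouth chamfered, in the stand's fixed wooden plate, 100 x 124 x 22 mm. Seated, the block's centre is 15 mm above this point. Axes are the stand's, turned up to 0.2 rad: y the way the leg draws out (to the robot's left), x level, away from the robot. A leg sleeve up to 32 mm high starts 65 mm along +y.
- leg (a joint): how far the leg is drawn out along the stand's +y, m: 0 = home (where it starts), 0.110 = end stop. A spring always pulls it home, about 2 N at 0 rising to 5 N at 0.085 (35 N/m), also with the lever closed: let go, it slips back.
- foot_grip (a point): a good place to take the foot bar: on its centre line, mid height (22 mm above the bench), 105 mm from the leg's centre line on the robot's side (stand -x), 40 mm from the bar's end; bare bench beneath. Moves with the leg; axes as the stand's. Fingers astride the bar here can slide along it towards the leg (stand +x) while holding the leg out; their sides then push the cam lever shut.
- foot (a point): the straight steel foot bar across the leg's end (part of the leg): 16 mm thick along stand y, 10 to 34 mm above the bench, from 145 mm on the -x side to 45 mm on the +x side of the leg's centre line. This point: where the two centre lines cross, mid height. The stand's board, 8 mm high, lies beneath it from 12 mm on the -x side on towards +x; the leg itself is 16 mm wide there.
- pointer (a point): the dark thin pointer at the far (+x) end of the foot bar, on the bar's centre line; it moves with the leg and passes over the scale strip beside the marker.
- mark (a point): the dark line on top of the fixed brass marker clip (14 x 16 mm, 10 mm high, with a small screw) on the scale strip: the length mark. The pointer must come level with it along the stand's y. It is at 60 to 85 mm of leg travel, different each time. Axes as the stand's.
- lever (a joint): angle of the dark cam lever about its upright pivot on the leg, rad: 0 = closed (arm parallel to the leg, along stand +y, passing over the foot bar), positive = open, swung towards stand -x (the robot's side), end stop 0.70. Starts open at 0.50 to 0.65. It stays where it is left; turning takes about 0.1 N m (some 2 to 3 N at the arm).
- lever_tip (a point): near the outer end of the cam lever's arm, mid height, 43 mm above the bench; 75 mm from the pivot, which is 18 mm to the -x side of the leg's centre line and 45 mm before the foot bar's centre line (stand -y). The arm is 80 mm long, 11 to 15 mm wide, 37 to 49 mm above the bench, so it passes just above the foot bar. It moves with the leg.
- disc: bystander: round green glass disc, 74 mm across, 24 mm high; origin under its centre
- tumbler: bystander: clear glass tumbler, 72 mm across, 90 mm high; origin under its centre
- tape: bystander: cardboard ring, 72 mm across, 25 mm high; origin under its centre
- jar: bystander: closed jar, 64 mm across, 85 mm high; origin under its centre
Not all that is in view belongs to the job. Leave any turquoise look-alike of the part that bears block_center alone.

How it is judged:
On the way, in this order (a step that is already met when the one before it is completed fails the run):
1. the glass block lies seated flat in the pocket, let go (x of block_center in the frame of pocket between -0.0035 and 0.0035 m and y of block_center in the frame of pocket between -0.0035 and 0.0035 m and z of block_center in the frame of pocket between 0.0125 and 0.0175 m and angle between block_center's own z axis and vertical below 0.05 rad and angle between the y axis of block_center and the y axis of pocket, either way round below 0.09 rad and distance between the grasp point and block_center above 0.06 m), for 0.2 s.
2. the leg is held by its foot bar at the mark, the lever still open (y of pointer in the frame of mark between -0.005 and 0.005 m and contact force between the fingers and foot_bar above 1 N and value of joint lever above 0.4 rad), for 0.2 s.
3. the lever is closed while the leg is held at the mark (y of pointer in the frame of mark between -0.005 and 0.005 m and contact force between the fingers and foot_bar above 1 N and value of joint lever below 0.1 rad), for 0.2 s.
At the end, for the whole second after the job is handed in: The block is seated in the pocket (within 3.5 mm of its centre each way, within 2.5 mm of full depth, level to 0.05 rad, square to 0.09 rad); the pointer is within 5 mm of the mark's line along the stand's y; the lever is within 0.1 rad of closed; the fingers bear on the foot bar with more than 1 N (all of step 3 and x of block_center in the frame of pocket between -0.0035 and 0.0035 m and y of block_center in the frame of pocket between -0.0035 and 0.0035 m and z of block_center in the frame of pocket between 0.0125 and 0.0175 m and angle between block_center's own z axis and vertical below 0.05 rad and angle between the y axis of block_center and the y axis of pocket, either way round below 0.09 rad); the arm keeps its last pose, push and grip.
It fails at once if the lever was turned part-way with the leg more than 9 mm off the mark (value of joint lever between 0.1 and 0.35 rad and (y of pointer in the frame of mark below -0.009 m or y of pointer in the frame of mark above 0.009 m)).
It fails at once if the round glass disc was pushed away (distance of disc from where it was at the start of the episode above 0.03 m).
It fails at once if the tumbler was pushed away (distance of tumbler from where it was at the start of the episode above 0.03 m).
It fails at once if the cardboard ring was pushed away (distance of tape from where it was at the start of the episode above 0.03 m).
It fails at once if the jar was pushed away (distance of jar from where it was at the start of the episode above 0.03 m).
It also fails if it takes over 64 s, if anything falls off the work surface, if the arm or the gripper's body presses on something with over 40 N, if the wrist force passes 120 N, or if a joint passes its speed limit or range.

ROBOT

A 6-joint arm with a two-finger parallel gripper is mounted at the origin on the work surface. World frame = base frame: x ahead of the robot, y to its left, z up, the work surface at z = 0. Lengths are in m, angles in rad, forces in N, time in s.
With the tool pointing down it reaches from about 0.25 to 0.725 m from the base axis. Payload 4 kg.
Tool frame: the origin (TCP) lies midway between the tips of the shut fingers; the grasp point (between the pads) lies bot.pinch_z behind it (bot.pinch_z is the distance from the TCP to the grasp point, in m); z points along the fingers, y is the direction in which the jaws open and shut (so a half turn about z gives the same grasp; the last joint's range is limited). The gripper opens to 85 mm and grips with 20 to 120 N. Pads are 22 mm wide; open, the fingers measure 114 mm over their backs; the gripper's body (76 mm by 85 mm) begins 54 mm behind the grasp point. The pads swing forward as they close: fully open they stand 13 mm farther back than shut.
Start: joints at [1.288, 0.241, 0.005, 1.335, 0, 1.571], TCP at [0.14, 0.48, 0.231] pointing down, gripper open.
Joint ranges: [-2.72, 2.72], [-1.05, 1.87], [-1.09, 1.28], [-1.99, 2.15], [-1.42, 1.44], [-3.14, 3.14]. Speed limits (rad/s): [2.79, 2.79, 3.14, 3.14, 3.14, 3.14].

INTERFACE

Orientations are given as a unit quaternion [x, y, z, w].
In Python, from workcell import bot gives the robot as it stands. The module is installed in compiled form; this text tells all that it offers.
- The arm moves only by the tool move_arm, never from a script. Its argument "series" is a list that holds one entry, the list of rows, each a list of 7 numbers: the shift along the world's x, y, z in cm, then the turn, a rotation vector about the world's x, y, z in degrees, then the opening, from 0 (shut) to 1 (fully open). A call has exactly 5 rows; each row shifts and turns the pose as measured when the row begins; what a row does not reach is not made up. A row lasts 1/10 s, in which the tool goes at most 50 mm and 8.59 degrees, less where a joint would pass 70% of its speed; a pose out of reach is approached as far as the arm can. A call with a gripper value outside its range is refused whole. The fingers move at their own pace and stop on an object; the grip force is fixed at half the most. Time passes only in rows, so rows that do not move let the fingers close, or fill a call up. It gives the time, the measured TCP pose, the force and the opening at its end, in the units of the state.
- bot.get_obs(): the state, without advancing time (a new reading comes with each control period).
- bot.camera(name): name is "scene" or "side" or "wrist"; returns (picture, depth): 400x640x3 uint8, red, green, blue; 400x640 float32, m along the optical axis (not along the pixel's ray), 0 where there is no reading.
- bot.camera_info(name): a dict with "vfov" (degrees; the focal length in pixels is half the picture's height over the tangent of half this angle, whatever the lens; pixels are square), "cx", "cy" (the principal point, pixels), "cam_to_world" (4x4, takes a point from camera to world coordinates); the wrist camera has in their place "tool_from_camera" (4x4, takes a point from camera to tool coordinates, whose origin is the TCP and whose axes are the flange's). Camera axes: x right, y down, z forward; pixel columns grow to the right and rows downward; lengths in m; the calibration is good to about 2 mm. A picture is of the moment at which its call begins: read the wrist's pose just before it. camera_info takes no time and is no camera call.
- bot.job_done(): hands the job in, once; it reports no verdict.
Trained networks look in the newest picture that a camera, given by its name, has taken for a name from the list of things; names that differ only in an ending like _2 or _b are one class to them, and where a whole thing is asked for, a point or a joint stands for the part that bears it (a point fixed in the world has none). Each returns a list of dicts, best first, with "confidence" (0 to 1); they miss things now and then, are a little off and sometimes report something else, mostly with a low value. They report only what shows in the picture. A call takes as long as a camera call. They do not tell look-alikes from the thing itself.
- bot.find_in(camera, target): "at" ([x, y, z] in m, in world coordinates, good to about 4 mm: the middle of the surface that is visible of it).
The state is a dict: "clock": time; "joint_pos": joint angles; "joint_vel": joint speeds; "tau": joint torques, N m; "eef_pos": TCP position; "tool_rot": TCP orientation; "ft_force": force on the tool from outside, world axes, zero at the start; "ft_torque": the same for the moment, N m; "grip_width": finger opening in m.
Only numpy, scipy, OpenCV 4.12 (cv2) and the standard library are available. Lean on these libraries where they do the work, as an engineer would, in place of code of your own. Each camera call takes 0.05 s, during which the arm holds its last target.

## Working session

There is one attempt and no reset: what is moved stays moved. The work goes in short steps, Python scripts to look and compute and a tool call to move; the robot and the scene stay as the last step left them, time stands still between calls to the robot, and variables do not carry over. Pictures are saved under pics/ and viewed, and the job is handed in when it is done.

Besides the shell and the picture viewer there is one more tool, called after "Request:" as name(argument=value, ...) on one line, values as JSON. move_arm: Moves the arm, as the interface text tells. Its arguments: {"type":"object","properties":{"series":{"type":"array","items":{"type":"array","items":{"type":"array","items":{"type":"number"}}}}},"required":["series"]}

```bash
ls; mkdir -p pics
cat > h.py <<'E'
import numpy as np,cv2
from scipy.spatial.transform import Rotation as R
from workcell import bot
def cam(name):
    o=bot.get_obs(); p,d=bot.camera(name); i=bot.camera_info(name)
    f=p.shape[0]/2/np.tan(np.radians(i['vfov'])/2)
    if name=='wrist':
        T=np.eye(4);T[:3,:3]=R.from_quat(o['tool_rot']).as_matrix();T[:3,3]=o['eef_pos'];T=T@np.array(i['tool_from_camera'])
    else: T=np.array(i['cam_to_world'])
    return p,d,f,i['cx'],i['cy'],T
def cloud(c):
    p,d,f,cx,cy,T=c
    v,u=np.mgrid[:d.shape[0],:d.shape[1]]
    P=np.stack([(u-cx)/f*d,(v-cy)/f*d,d,np.ones_like(d)],-1)@T.T
    W=P[...,:3].copy(); W[d==0]=np.nan
    return W
def save(n,p): cv2.imwrite('pics/'+n,p[...,::-1])
E
python3 - <<'E'
from h import *
o=bot.get_obs();print(o,bot.pinch_z)
for n in ('scene','side','wrist'):
    c=cam(n);save(n+'0.png',c[0]);np.savez('pics/%s0.npz'%n,p=c[0],d=c[1],f=c[2],cx=c[3],cy=c[4],T=c[5],W=cloud(c))
    for t in ['block_center','pocket','foot_grip','foot','pointer','mark','lever_tip','disc','tumbler','tape','jar'] if n!='wrist' else []:
        r=bot.find_in(n,t);print(n,t,[(np.round(x['at'],3).tolist(),round(x['confidence'],2)) for x in r])
print(bot.get_obs()['clock'])
E
```

```text
pics
{'clock': 0.0, 'joint_pos': array([1.28801326e+00, 2.41429746e-01, 3.74792005e-03, 1.33518719e+00,
       2.45001294e-06, 1.57080044e+00]), 'joint_vel': array([ 0.00119182, -0.00139732, -0.00025017,  0.00157185,  0.00031573,
       -0.00053138]), 'tau': array([-1.34045174e-03, -3.72314429e+01,  2.52411819e+01,  1.69955799e-02,
       -2.27901028e-04, -4.46640144e-06]), 'eef_pos': array([0.13934208, 0.47955013, 0.23041361]), 'tool_rot': array([ 1.40922858e-01,  9.90020037e-01, -1.02583108e-03, -1.47253375e-04]), 'ft_force': array([-0.19099785, -0.29973166,  0.88948692]), 'ft_torque': array([-0.02261409,  0.02217591, -0.00111496]), 'grip_width': 0.08537870629132657} 0.0187
scene block_center [([0.434, -0.202, 0.034], 0.96), ([0.558, -0.226, 0.026], 0.61), ([0.511, 0.447, 0.06], 0.44)]
scene pocket [([0.581, 0.09, 0.01], 0.62)]
scene foot_grip [([0.543, 0.146, 0.035], 0.8)]
scene foot [([0.544, 0.142, 0.03], 0.84)]
scene pointer [([0.545, 0.141, 0.034], 0.78)]
scene mark [([0.607, 0.233, 0.014], 0.61)]
scene lever_tip [([0.523, 0.128, 0.05], 0.46)]
scene disc [([0.734, -0.314, 0.025], 0.82)]
scene tumbler [([0.791, -0.057, 0.061], 0.64)]
scene tape [([0.398, -0.025, 0.02], 0.63)]
scene jar [([0.51, 0.445, 0.055], 0.6)]
side block_center [([0.535, -0.213, 0.028], 0.84), ([0.413, -0.183, 0.028], 0.77)]
side pocket [([0.557, 0.145, 0.012], 0.76), ([0.509, 0.153, 0.033], 0.2)]
side foot_grip [([0.51, 0.159, 0.032], 0.56)]
side foot [([0.508, 0.155, 0.031], 0.75)]
side pointer [([0.511, 0.159, 0.03], 0.89)]
side mark [([0.6, 0.242, 0.021], 0.46)]
side lever_tip [([0.519, 0.135, 0.048], 0.49), ([0.476, 0.472, 0.073], 0.43)]
side disc [([0.718, -0.298, 0.023], 0.54)]
side tumbler [([0.765, -0.042, 0.069], 0.7)]
side tape [([0.38, -0.012, 0.018], 0.59)]
side jar [([0.479, 0.471, 0.074], 0.55), ([0.513, 0.158, 0.031], 0.19)]
1.25
```

View pics/scene0.png

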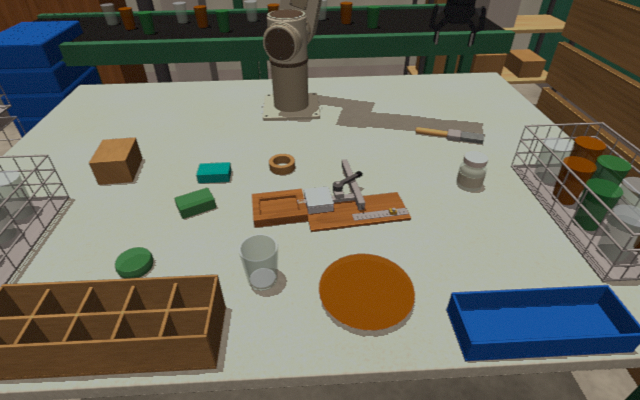

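View pics/side0.png

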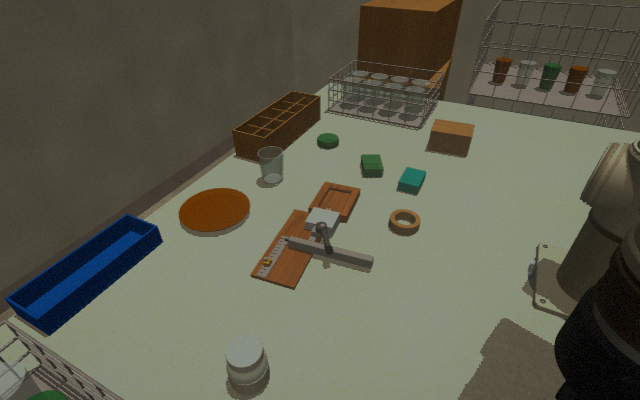

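View pics/wrist0.png

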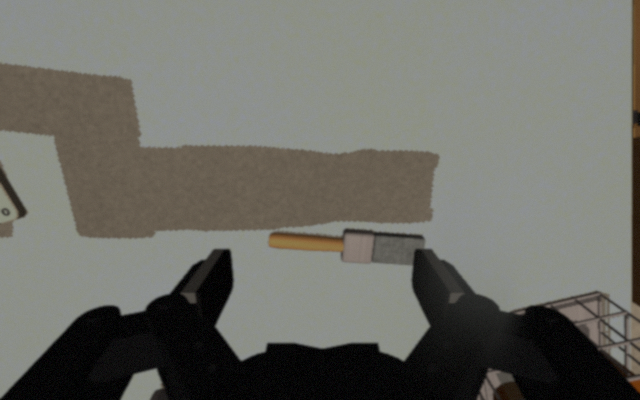

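Run:
```python
from h import *
for n in('scene','side'):
    i=bot.camera_info(n);print({k:(np.round(v,4).tolist() if not isinstance(v,str) else v) for k,v in i.items()})
print(bot.camera_info('wrist'))
S=np.load('pics/scene0.npz');D=np.load('pics/side0.npz')
for z,pts in((S,[(195,202),(214,172),(134,257),(400,290),(430,165),(100,250),(278,165),(262,245)]),(D,[(372,162),(411,180),(328,138),(200,330),(350,120),(215,207),(450,200),(300,300)])):
    for u,v in pts: print(u,v,np.round(z['W'][v,u],4),z['d'][v,u])
# enlarge
for n,z,b in(('scene',S,(240,140,430,240)),('side',D,(230,170,390,300)),('sceneb',S,(110,150,250,280))):
    p=z['p'][b[1]:b[3],b[0]:b[2]];save(n+'_crop.png',cv2.resize(p,None,fx=4,fy=4,interpolation=cv2.INTER_CUBIC))
```

```text
{'vfov': 53.913, 'cx': 315.9286, 'cy': 196.5506, 'cam_to_world': [[0.0501, 0.6143, -0.7875, 1.2905], [0.9987, -0.0406, 0.0318, 0.0311], [-0.0124, -0.788, -0.6156, 0.6033], [0.0, 0.0, 0.0, 1.0]]}
{'vfov': 56.5463, 'cx': 309.3251, 'cy': 206.5454, 'cam_to_world': [[-0.883, -0.2737, 0.3814, 0.2517], [-0.469, 0.5489, -0.6919, 0.6777], [-0.0199, -0.7898, -0.613, 0.5911], [0.0, 0.0, 0.0, 1.0]]}
{'vfov': 66.25488698733656, 'cx': 322.158145972544, 'cy': 195.52985774682017, 'tool_from_camera': array([[-1.08783702e-03, -9.56880442e-01, -2.90480010e-01,
         7.33197179e-02],
       [ 9.99999224e-01, -1.21705825e-03,  2.64193958e-04,
        -5.97732811e-04],
       [-6.06333125e-04, -2.90479498e-01,  9.56881024e-01,
        -1.43177880e-01],
       [ 0.00000000e+00,  0.00000000e+00,  0.00000000e+00,
         1.00000000e+00]])}
195 202 [ 0.5566 -0.2237  0.0281] 0.92383415
214 172 [ 0.4341 -0.1981  0.0284] 1.0209645
134 257 [ 0.7218 -0.3154  0.0229] 0.79405993
400 290 [0.8309 0.2028 0.0165] 0.7285219
430 165 [3.987e-01 3.834e-01 3.000e-04] 1.0846179
100 250 [ 0.6727 -0.4098 -0.0012] 0.84454364
278 165 [ 0.4074 -0.0331  0.025 ] 1.0492697
262 245 [ 0.7458 -0.0524  0.0645] 0.75796884
372 162 [ 0.5373 -0.2227  0.0296] 1.0761808
411 180 [ 0.4111 -0.1807  0.0295] 0.9989958
328 138 [ 0.7222 -0.3137  0.0223] 1.21412
200 330 [ 6.259e-01  4.249e-01 -2.000e-04] 0.68013674
350 120 [ 0.7306 -0.519  -0.0017] 1.374041
215 207 [0.8255 0.135  0.0136] 0.9484075
450 200 [ 0.3025 -0.1778  0.0006] 0.97330403
300 300 [ 0.4961  0.282  -0.0009] 0.72995615
```

View pics/scene_crop.png

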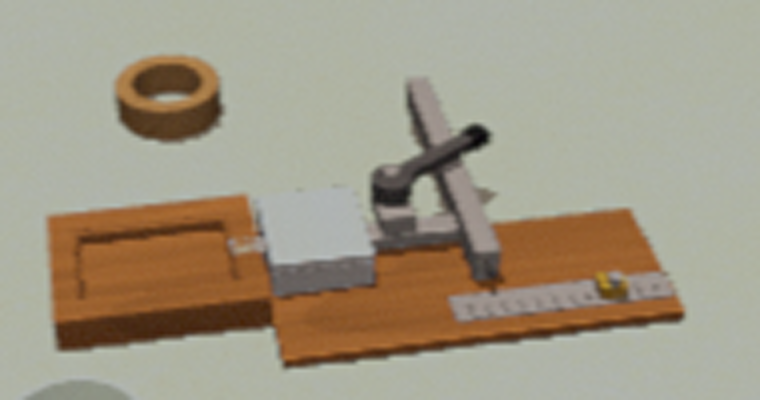

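View pics/sceneb_crop.png

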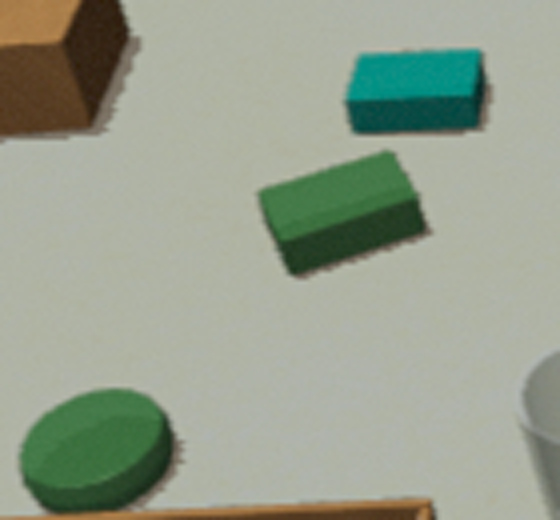

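Run:
```python
from h import *
for n in('scene','side'):
    z=np.load(f'pics/{n}0.npz');W=z['W'];hsv=cv2.cvtColor(z['p'],cv2.COLOR_RGB2HSV)
    g=(hsv[...,0]>45)&(hsv[...,0]<80)&(hsv[...,1]>90)&(W[...,2]>.022)&(abs(W[...,0]-.55)<.1)&(abs(W[...,1]+.22)<.1)
    P=W[g];P=P[abs(P[:,2]-np.percentile(P[:,2],70))<.004];print(n,len(P),P[:,2].mean(),cv2.minAreaRect((P[:,:2]*1000).astype(np.float32)))
    # wood plate/board
    w=(hsv[...,0]<18)&(hsv[...,1]>120)&(abs(W[...,0]-.55)<.15)&(W[...,1]>0.0)&(W[...,1]<.35)&(W[...,0]<.72)
    for lo,hi in((.018,.026),(.004,.011)):
        P=W[w&(W[...,2]>lo)&(W[...,2]<hi)];print(' wood',lo,len(P),P[:,2].mean(),cv2.minAreaRect((P[:,:2]*1000).astype(np.float32)),P.min(0),P.max(0))
    # bar: grey top z~.034
    b=(hsv[...,1]<60)&(W[...,2]>.029)&(W[...,2]<.039)&(abs(W[...,0]-.5)<.13)&(W[...,1]>.08)&(W[...,1]<.25)
    P=W[b];print(' bar',len(P),cv2.minAreaRect((P[:,:2]*1000).astype(np.float32)))
    y=(hsv[...,0]>15)&(hsv[...,0]<32)&(hsv[...,1]>130)&(W[...,2]>.005)&(W[...,2]<.03)&(W[...,1]>.15)&(W[...,1]<.3)&(abs(W[...,0]-.6)<.06)
    P=W[y];print(' brass',len(P),P.mean(0))
```

```text
scene 483 0.029560613175094078 ((544.054443359375, -229.42796325683594), (53.66319274902344, 80.92020416259766), 27.649110794067383)
 wood 0.018 263 0.02138616418171618 ((507.45928955078125, 19.70347023010254), (212.7130584716797, 37.123077392578125), 0.021227816119790077) [0.40110949 0.00115087 0.01801487] [0.61381678 0.03829516 0.02569935]
 wood 0.004 1899 0.007765579673717194 ((523.6766967773438, 137.2494659423828), (273.2832336425781, 245.37937927246094), 89.97004699707031) [0.40091685 0.00056047 0.00402575] [0.64631803 0.27384088 0.01096069]
 bar 444 ((501.674072265625, 125.68486022949219), (91.14338684082031, 202.40435791015625), 89.9731216430664)
 brass 29 [0.60605505 0.23351181 0.01633164]
side 265 0.02936880263585334 ((539.6139526367188, -225.172119140625), (52.31324005126953, 81.26426696777344), 26.238780975341797)
 wood 0.018 164 0.02122509897318278 ((505.4212646484375, 9.025623321533203), (209.99598693847656, 38.98682403564453), 6.676234722137451) [0.40020654 0.00051446 0.01849854] [0.61169005 0.03990534 0.02533958]
 wood 0.004 1957 0.007311554029375968 ((579.9429321289062, 138.4469451904297), (277.7259521484375, 132.7372283935547), 88.0211181640625) [5.09669598e-01 4.85105357e-06 4.02821341e-03] [0.64323925 0.27631771 0.01098497]
 bar 635 ((492.0386962890625, 129.28781127929688), (95.49786376953125, 188.60333251953125), 87.67143249511719)
 brass 45 [0.59776157 0.23883384 0.01520289]
```

Request:
move_arm(series=[[[3.5, -3.5, 0.2, 0, 0, -4.7, 1], [3.5, -3.5, 0.2, 0, 0, -4.7, 1], [3.5, -3.5, 0.2, 0, 0, -4.7, 1], [3.5, -3.5, 0.2, 0, 0, -4.7, 1], [3.5, -3.5, 0.2, 0, 0, -4.7, 1]]])

```text
clock: 1.75
eef_pos: [0.314, 0.3053, 0.2409]
tool_rot: [0.34, 0.941, 0.002, 0.0]
ft_force: [0.7, 0.4, 0.6]
grip_width: 0.0855
```

Request:
move_arm(series=[[[3.5, -3.5, 0.2, 0, 0, -4.7, 1], [3.5, -3.5, 0.2, 0, 0, -4.7, 1], [3.5, -3.5, 0.2, 0, 0, -4.7, 1], [3.5, -3.5, 0.2, 0, 0, -4.7, 1], [0, 0, 0, 0, 0, 0, 1]]])

```text
clock: 2.25
eef_pos: [0.4583, 0.1589, 0.2503]
tool_rot: [0.499, 0.867, 0.003, 0.003]
ft_force: [-0.4, -0.6, 0.5]
grip_width: 0.0855
```

```bash
cat >> h.py <<'E'
def snap(n,camname='wrist',show=True):
    c=cam(camname);save(n+'.png',c[0]);np.savez(f'pics/{n}.npz',p=c[0],d=c[1],f=c[2],cx=c[3],cy=c[4],T=c[5],W=cloud(c))
def st():
    o=bot.get_obs();M=R.from_quat(o['tool_rot']).as_matrix()
    print('t',round(o['clock'],2),'tcp',np.round(o['eef_pos'],4),'yaw_y',round(np.degrees(np.arctan2(M[1,1],M[0,1])),2),'z',np.round(M[:,2],3),'F',np.round(o['ft_force'],1),'w',round(o['grip_width'],4),'q',np.round(o['joint_pos'],2))
E
python3 - <<'E'
from h import *
st();snap('w1')
E
```

```text
t 2.25 tcp [0.4583 0.1589 0.2503] yaw_y 30.17 z [ 0.008  0.003 -1.   ] F [-0.4 -0.6  0.5] w 0.0855 q [ 0.33  0.2  -0.    1.36  0.    1.38]
```

View pics/w1.png

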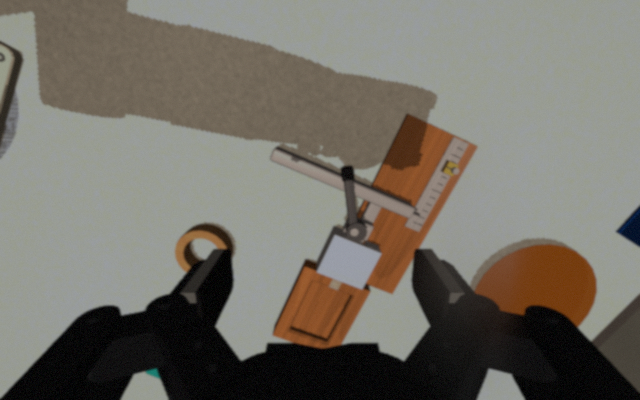

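Run:
```python
from h import *
z=np.load('pics/w1.npz');p=z['p']
save('w1a.png',cv2.resize(p[240:360,260:400],None,fx=5,fy=5,interpolation=cv2.INTER_CUBIC))
save('w1b.png',cv2.resize(p[105:255,265:485],None,fx=3.6,fy=3.6,interpolation=cv2.INTER_CUBIC))
```

```text
(no output)
```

View pics/w1a.png

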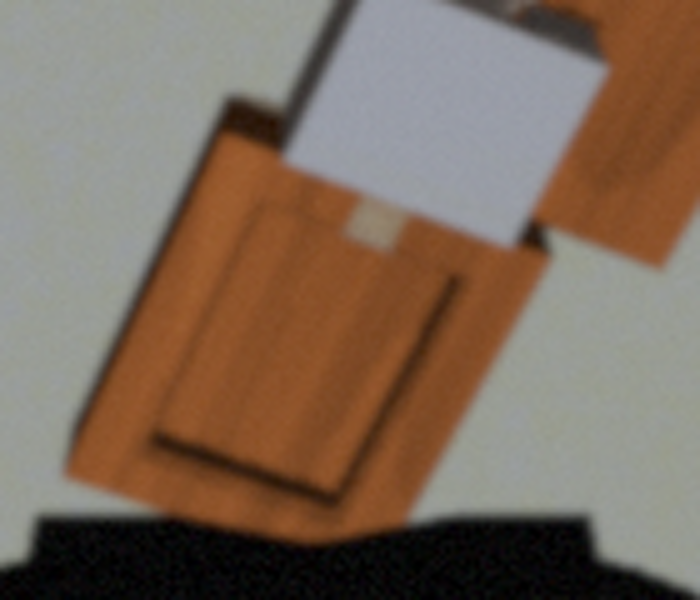

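View pics/w1b.png

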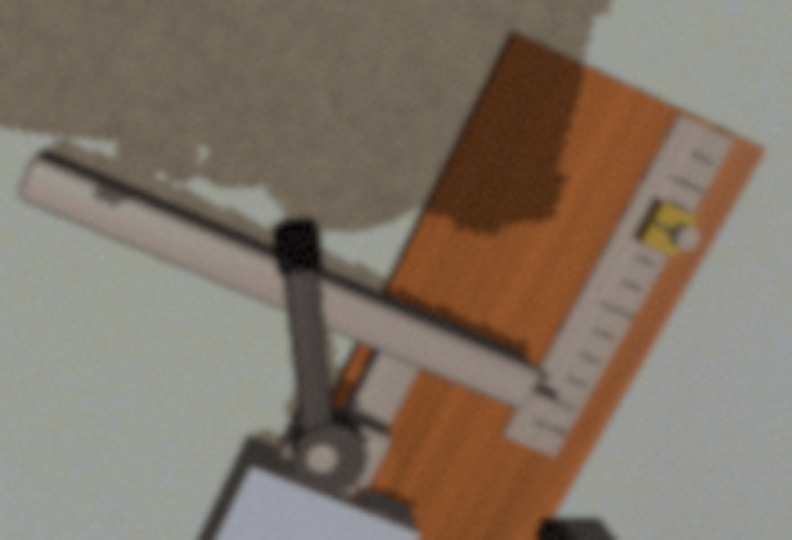

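```bash
cat >> h.py <<'E'
def ray(z,u,v,h):
    d=z['T'][:3,:3]@np.array([(u-z['cx'])/z['f'],(v-z['cy'])/z['f'],1.]);o=z['T'][:3,3]
    return (o+d*(h-o[2])/d[2])[:3]
E
python3 - <<'E'
from h import *
z=np.load('pics/w1.npz')
A=lambda x,y,h:ray(z,260+x/5,240+y/5,h)
B=lambda x,y,h:ray(z,265+x/3.6,105+y/3.6,h)
a=A(225,132,.022);b=A(548,258,.022);c=A(68,478,.022)
ang=lambda d:np.degrees(np.arctan2(d[1],d[0]))
print('plate',a,b,c,'w',np.linalg.norm(b-a),'l',np.linalg.norm(a-c),'xdir',ang(b-a),'ydir',ang(a-c)-90,'ctr',(b+c)/2)
k=[A(x,y,.022) for x,y in((258,205),(462,275),(338,500),(152,438))]
print('pocket',np.round(k,4),np.mean(k,0),'xdir',ang(k[1]-k[0]),ang(k[2]-k[3]),np.linalg.norm(k[1]-k[0]),np.linalg.norm(k[1]-k[2]))
# bar top edges
e1=B(45,160,.034);e2=B(545,375,.034);f1=B(22,195,.034);f2=B(520,405,.034)
print('bar',e1,e2,'xdir',ang(e2-e1),ang(f2-f1),np.linalg.norm(e2-e1))
print('pointer',B(548,388,.022),B(548,388,.018),'brass',B(668,228,.018))
# board corners z .008
q=[B(512,33,.008),B(763,150,.008)];print('board',q,ang(q[1]-q[0]))
print('tip',B(300,245,.049),'pivot',B(322,457,.049))
W=z['W']
for x,y in((668,228),(40,180),(400,320),(548,388),(480,150)):print(x,y,W[int(105+y/3.6),int(265+x/3.6)])
for x,y in((300,350),(180,350),(450,100)):print(x,y,W[int(240+y/5),int(260+x/5)])
E
```

```text
plate [0.51040063 0.02653627 0.022     ] [0.60833497 0.03687993 0.022     ] [ 0.52614357 -0.09622801  0.022     ] w 0.09847906806709592 l 0.12376957840521237 xdir 6.029127743880174 ydir 7.307564893896782 ctr [ 0.56723927 -0.02967404  0.022     ]
pocket [[ 0.5294  0.0112  0.022 ]
 [ 0.5903  0.0202  0.022 ]
 [ 0.5991 -0.0638  0.022 ]
 [ 0.5408 -0.0716  0.022 ]] [ 0.56490135 -0.0259738   0.022     ] xdir 8.35608759871858 7.640969753729279 0.061545299627673605 0.08439404588906697
bar [0.40452237 0.15127249 0.034     ] [0.58873595 0.17187806 0.034     ] xdir 6.3824000294480845 6.528973651172538 0.18536242970793512
pointer [0.59815462 0.16669458 0.022     ] [0.60006778 0.16610131 0.018     ] brass [0.60199407 0.23545492 0.018     ]
board [array([0.52008335, 0.26331816, 0.008     ]), array([0.61882625, 0.27481005, 0.008     ])] 6.6383332607744805
tip [0.48822307 0.17088647 0.049     ] pivot [0.53311865 0.11199194 0.049     ]
668 228 [0.59986012 0.23535084 0.02064413]
40 180 [0.40607617 0.14481911 0.03502753]
400 320 [0.53359577 0.16433416 0.03401399]
548 388 [0.6028896  0.16570355 0.01022519]
480 150 [0.53195407 0.22563118 0.0086577 ]
300 350 [ 0.56686342 -0.03038578  0.01233788]
180 350 [ 0.53330944 -0.04079395  0.02228086]
450 100 [0.55490504 0.06943008 0.03167204]
```

Request:
move_arm(series=[[[1, -4.8, -0.5, 0, 0, -0.5, 1], [1, -4.8, -0.5, 0, 0, -0.5, 1], [1, -4.8, -0.5, 0, 0, -0.5, 1], [1, -4.8, -0.5, 0, 0, -0.5, 1], [1, -4.8, -0.5, 0, 0, -0.5, 1]]])

```text
clock: 2.8
eef_pos: [0.5047, -0.0728, 0.2253]
tool_rot: [0.506, 0.863, 0.006, 0.001]
ft_force: [1.9, 0.0, 0.2]
grip_width: 0.0856
```

Request:
move_arm(series=[[[1, -4.8, -0.8, 0, 0, -0.5, 1], [1, -4.8, -0.8, 0, 0, -0.5, 1], [1, -4.8, -0.8, 0, 0, 0, 1], [1, -2.0, -0.8, 0, 0, 0, 1], [0, 0, 0, 0, 0, 0, 1]]])

```text
clock: 3.3
eef_pos: [0.5455, -0.2404, 0.191]
tool_rot: [0.511, 0.86, 0.006, 0.0]
ft_force: [-0.6, 0.4, 0.1]
grip_width: 0.0854
```

```bash
cat > blk.py <<'E'
from h import *
import sys
n=sys.argv[1]
st();snap(n)
z=np.load(f'pics/{n}.npz');W=z['W'];hsv=cv2.cvtColor(z['p'],cv2.COLOR_RGB2HSV)
g=(hsv[...,0]>45)&(hsv[...,0]<80)&(hsv[...,1]>70)&(W[...,2]>.025)&(W[...,2]<.05)&(W[...,0]<.66)
m=g.astype(np.uint8);k,l,s,c=cv2.connectedComponentsWithStats(m)
i=1+np.argmax(s[1:,4]);P=W[l==i];print(s[i],P[:,2].mean(),np.percentile(P[:,2],[5,50,95]))
# rays onto z=.03
v,u=np.nonzero(l==i);Q=np.array([ray(z,a,b,.03) for a,b in zip(u,v)])
print(cv2.minAreaRect((Q[:,:2]*1000).astype(np.float32)))
E
python3 blk.py w2
```

```text
t 3.3 tcp [ 0.5455 -0.2404  0.191 ] yaw_y 28.53 z [ 0.007  0.011 -1.   ] F [-0.6  0.4  0.1] w 0.0854 q [-0.42  0.45  0.2   1.32  0.01  0.65]
[ 295  125   56   81 4271] 0.030423134300035824 [0.02913785 0.03044093 0.03164029]
((541.02294921875, -228.7959747314453), (54.066612243652344, 82.09894561767578), 27.02326202392578)
```

View pics/w2.png

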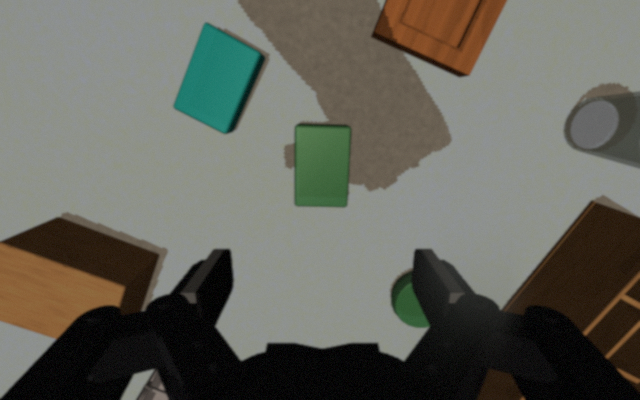

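Request:
move_arm(series=[[[-0.2, 0.6, -3.0, -0.3, 0.2, -0.8, 1], [-0.2, 0.6, -3.0, -0.3, 0.2, -0.7, 1], [0, 0, -3.0, 0, 0, 0, 1], [0, 0, -3.0, 0, 0, 0, 1], [0, 0, 0, 0, 0, 0, 1]]])

```text
clock: 3.85
eef_pos: [0.5417, -0.2152, 0.0731]
tool_rot: [0.516, 0.857, 0.002, 0.001]
ft_force: [-0.8, 0.6, -0.2]
grip_width: 0.0854
```

```bash
python3 blk.py w3
```

```text
t 3.85 tcp [ 0.5417 -0.2152  0.0731] yaw_y 27.87 z [ 0.004  0.002 -1.   ] F [-0.8  0.6 -0.2] w 0.0854 q [-0.38  0.51 -0.03  1.03  0.    0.7 ]
[ 268  175   88  117 9466] 0.030402352090563318 [0.02924821 0.03045484 0.03147066]
((541.2477416992188, -228.65576171875), (54.725563049316406, 83.44566345214844), 27.368806838989258)
```

View pics/w3.png

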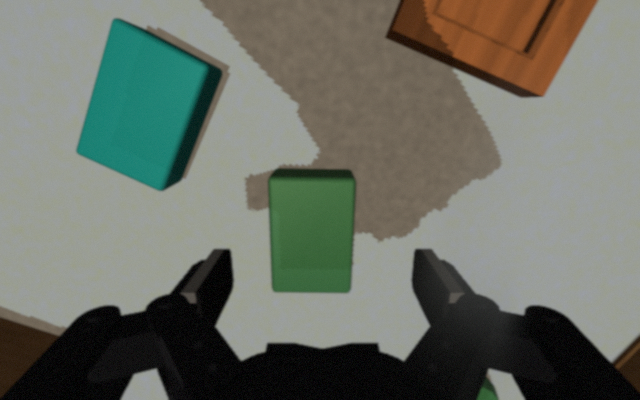

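Request:
move_arm(series=[[[-0.05, -1.35, 0, 0, 0.2, -0.6, 1], [0, 0, -2.0, 0, 0, 0, 1], [0, 0, -2.0, 0, 0, 0, 1], [0, 0, -0.8, 0, 0, 0, 1], [0, 0, 0, 0, 0, 0, 1]]])

```text
clock: 4.4
eef_pos: [0.5511, -0.2324, 0.039]
tool_rot: [0.519, 0.854, 0.002, 0.012]
ft_force: [1.0, 1.0, 0.7]
grip_width: 0.0854
```

```bash
python3 blk.py w4
```

```text
t 4.4 tcp [ 0.5511 -0.2324  0.039 ] yaw_y 27.42 z [ 0.022 -0.008 -1.   ] F [1.  1.  0.7] w 0.0854 q [-0.4   0.56 -0.04  0.94  0.    0.69]
[  254   152   108   145 14544] 0.030441746134409416 [0.02933306 0.03049472 0.03150929]
((540.9282836914062, -228.9308624267578), (54.59590148925781, 83.49742126464844), 26.821491241455078)
```

View pics/w4.png

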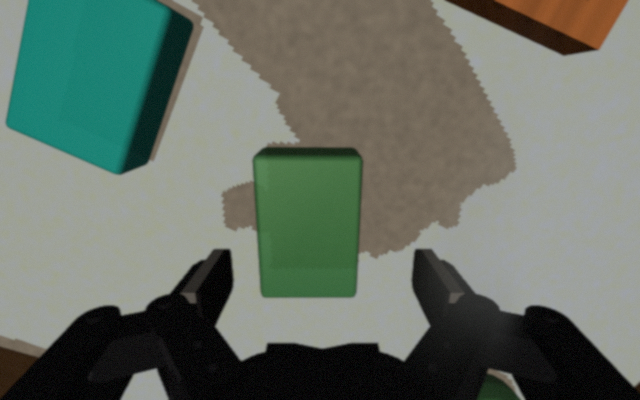

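Request:
move_arm(series=[[[-1.0, 0.35, 0, 0.46, 1.26, -0.4, 1], [0, 0, 0, 0, 0, 0, 1], [0, 0, -0.8, 0, 0, 0, 1], [0, 0, -0.4, 0, 0, 0, 1], [0, 0, 0, 0, 0, 0, 1]]])

```text
clock: 4.95
eef_pos: [0.5432, -0.2302, 0.0312]
tool_rot: [0.523, 0.852, 0.0, 0.003]
ft_force: [0.1, 0.5, 0.2]
grip_width: 0.0852
```

```bash
python3 -c "
from h import *
st()"
```

```text
t 4.95 tcp [ 0.5432 -0.2302  0.0312] yaw_y 26.95 z [ 0.006 -0.003 -1.   ] F [0.1 0.5 0.2] w 0.0852 q [-0.4   0.57 -0.06  0.94 -0.    0.7 ]
```

Request:
move_arm(series=[[[-0.25, 0.15, 0, -0.15, 0.35, 0, 1], [0, 0, -0.9, 0, 0, 0, 1], [0, 0, -0.9, 0, 0, 0, 1], [0, 0, -0.5, 0, 0, 0, 1], [0, 0, 0, 0, 0, 0, 1]]])

```text
clock: 5.45
eef_pos: [0.5398, -0.2282, 0.0052]
tool_rot: [0.523, 0.853, -0.003, 0.0]
ft_force: [-0.2, -0.2, 0.7]
grip_width: 0.0854
```

```bash
python3 -c "
from h import *
st();snap('w5')"
```

```text
t 5.45 tcp [ 0.5398 -0.2282  0.0052] yaw_y 26.97 z [-0.002 -0.005 -1.   ] F [-0.2 -0.2  0.7] w 0.0854 q [-0.4   0.59 -0.08  0.89 -0.01  0.7 ]
```

View pics/w5.png

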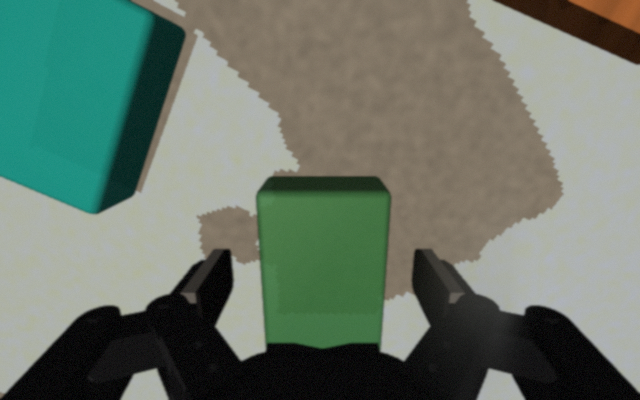

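Request:
move_arm(series=[[[0.1, 0, 0.5, 0, 0, 0, 1], [0, 0, 0.1, 0, 0, 0, 0.7], [0, 0, 0, 0, 0, 0, 0], [0, 0, 0, 0, 0, 0, 0], [0, 0, 0, 0, 0, 0, 0]]])

```text
clock: 6.0
eef_pos: [0.5418, -0.2286, 0.0131]
tool_rot: [0.523, 0.852, -0.003, 0.001]
ft_force: [0.1, -0.2, -3.9]
grip_width: 0.0544
```

```bash
python3 -c "
from h import *
st();snap('w6')"
```

```text
t 6.0 tcp [ 0.5418 -0.2286  0.0131] yaw_y 26.96 z [-0.    -0.006 -1.   ] F [ 0.1 -0.2 -3.9] w 0.0544 q [-0.4   0.59 -0.07  0.91 -0.01  0.7 ]
```

View pics/w6.png

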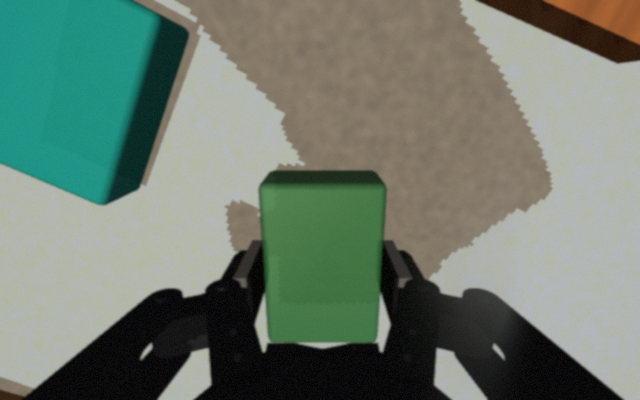

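Request:
move_arm(series=[[[0, 0, 2.0, 0, 0, 0, 0], [0, 0, 3.0, 0, 0, 0, 0], [0.2, 0.5, 2.5, 0, 0, -1, 0], [0.3, 2.5, 1.0, 0, 0, -3, 0], [0.3, 3.0, 0, 0, 0, -3, 0]]])

```text
clock: 6.55
eef_pos: [0.5451, -0.1691, 0.0959]
tool_rot: [0.578, 0.816, -0.003, -0.004]
ft_force: [1.4, 0.9, -3.7]
grip_width: 0.0544
```

Request:
move_arm(series=[[[0.4, 3.2, 0, 0, 0, -4, 0], [0.4, 3.2, 0, 0, 0, -4, 0], [0.4, 3.2, 0, 0, 0, -4, 0], [0.4, 3.0, 0, 0, 0, -2, 0], [0, 0, 0, 0, 0, 0, 0]]])

```text
clock: 7.05
eef_pos: [0.5588, -0.0354, 0.0934]
tool_rot: [0.677, 0.736, -0.004, -0.007]
ft_force: [0.2, 0.6, -3.9]
grip_width: 0.0542
```

```bash
python3 -c "
from h import *
st();snap('w7');snap('s7','side')
z=np.load('pics/s7.npz');save('s7c.png',cv2.resize(z['p'][120:320,200:440],None,fx=3.3,fy=3,interpolation=cv2.INTER_CUBIC))"
```

```text
t 7.05 tcp [ 0.5588 -0.0354  0.0934] yaw_y 4.79 z [-0.015  0.004 -1.   ] F [ 0.2  0.6 -3.9] w 0.0542 q [-0.07  0.46 -0.05  1.08  0.    1.42]
```

View pics/w7.png

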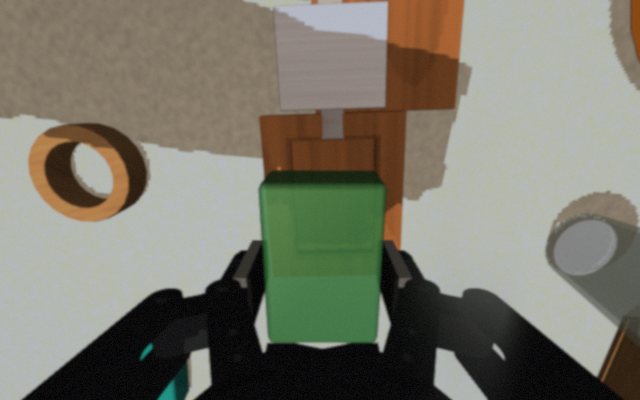

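View pics/s7c.png

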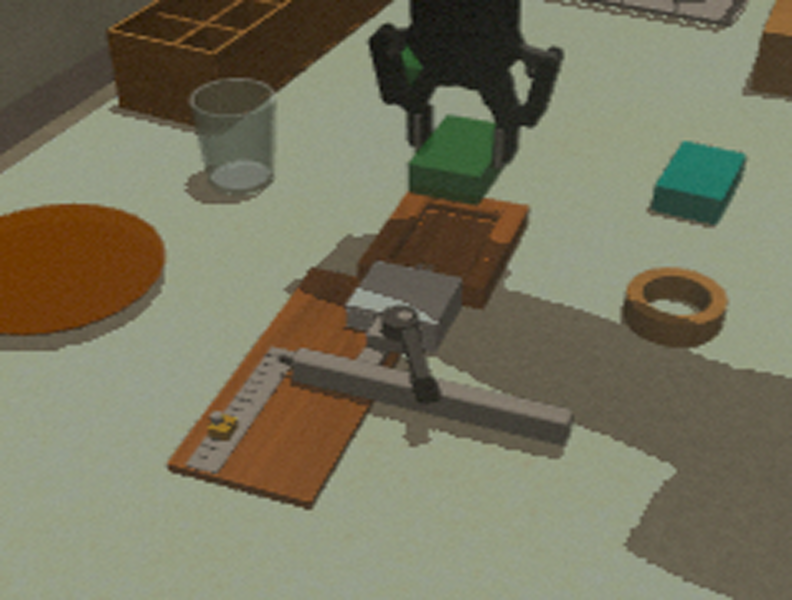

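```bash
python3 -c "
from h import *
z=np.load('pics/w7.npz');save('w7c.png',cv2.resize(z['p'][95:265,240:430],None,fx=4,fy=3.5,interpolation=cv2.INTER_CUBIC))"
```

```text
(no output)
```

View pics/w7c.png

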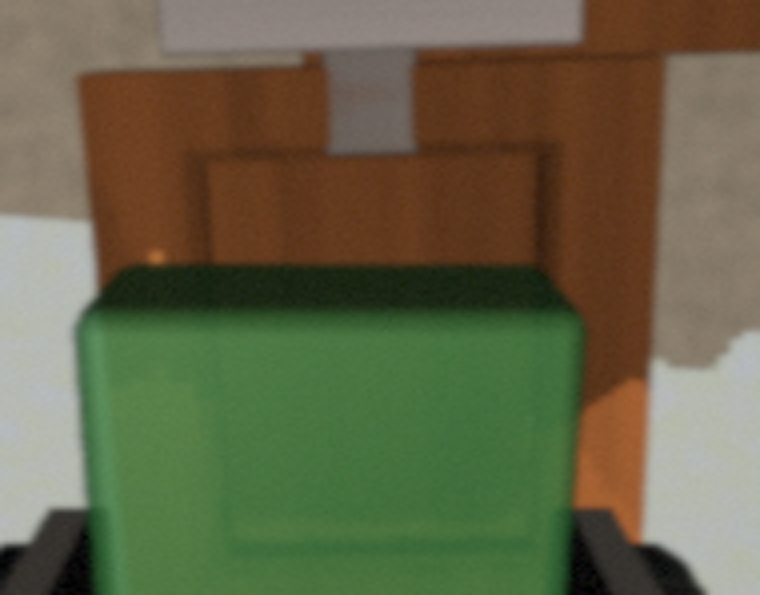

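Run:
```python
from h import *
z=np.load('pics/w7.npz')
C=lambda x,y,h:ray(z,240+x/4,95+y/3.5,h)
ang=lambda d:np.degrees(np.arctan2(d[1],d[0]))
th=np.radians(6.6);ex=np.array([np.cos(th),np.sin(th)]);ey=np.array([-ex[1],ex[0]])
a=C(80,75,.022);b=C(662,58,.022);print('plate',a,b,np.linalg.norm(b-a),ang(b-a),'ctr',(a+b)[:2]/2-.062*ey)
a=C(190,160,.022);b=C(558,147,.022);print('mouth',np.linalg.norm(b-a),ang(b-a),'ctr',(a+b)[:2]/2-.044*ey)
a=C(212,162,.012);b=C(535,152,.012);c=C(237,545,.012);d=C(527,545,.012)
print('floor',np.linalg.norm(b-a),ang(b-a),np.linalg.norm(d-c),ang(d-c),ang(a-c)-90,ang(b-d)-90,np.linalg.norm(a-c),'ctr',(a+b+c+d)/4)
# depth check
W=z['W']
for x,y in((130,150),(380,220),(380,20)):print(W[int(95+y/3.5),int(240+x/4)])
# block top in tool: corners top edge
st()
```

```text
plate [0.51064758 0.02551409 0.022     ] [0.60860376 0.03685086 0.022     ] 0.09861002419404802 6.601648260536517 ctr [ 0.56675177 -0.03040664]
mouth 0.06378258802955197 7.105730638134475 ctr [ 0.56688705 -0.02905686]
floor 0.05863385084407162 6.827619943987391 0.05858237228442802 5.155473614599969 6.479280644541518 6.437056099348936 0.08788931359829487 ctr [ 0.56713039 -0.03119859  0.012     ]
[0.51955057 0.01251356 0.02340207]
[5.64596856e-01 5.11663126e-04 1.18287869e-02]
[0.56029174 0.04018517 0.03334446]
t 7.15 tcp [ 0.5584 -0.0384  0.0933] yaw_y 4.65 z [-0.016  0.002 -1.   ] F [-0.4 -0.5 -4. ] w 0.0544 q [-0.07  0.46 -0.05  1.08  0.    1.42]
```

Request:
move_arm(series=[[[0.85, 0.8, 0, -0.1, -0.9, 1.9, 0], [0, 0, 0, 0, 0, 0, 0], [0, 0, -1.5, 0, 0, 0, 0], [0, 0, -1.5, 0, 0, 0, 0], [0, 0, 0, 0, 0, 0, 0]]])

```text
clock: 7.65
eef_pos: [0.5677, -0.0339, 0.0623]
tool_rot: [0.666, 0.746, 0.0, 0.001]
ft_force: [-0.9, 0.4, -3.1]
grip_width: 0.0544
```

```bash
python3 -c "
from h import *
st();snap('w8');st()"
```

```text
t 7.65 tcp [ 0.5677 -0.0339  0.0623] yaw_y 6.46 z [ 0.002 -0.001 -1.   ] F [-0.9  0.4 -3.1] w 0.0544 q [-0.06  0.5  -0.08  0.99 -0.    1.4 ]
t 7.7 tcp [ 0.5683 -0.034   0.0633] yaw_y 6.45 z [ 0.003 -0.001 -1.   ] F [-0.5 -0.1 -2.9] w 0.0542 q [-0.06  0.5  -0.08  0.99 -0.    1.4 ]
```

View pics/w8.png

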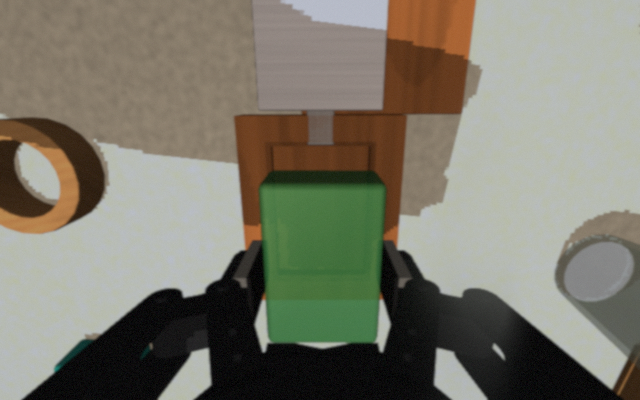

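Request:
move_arm(series=[[[-0.1, 0.35, -0.5, 0, 0, 0.1, 0], [0, 0, -0.7, 0, 0, 0, 0], [0, 0, -0.5, 0, 0, 0, 0], [0, 0, 0, 0, 0, 0, 0], [0, 0, 0, 0, 0, 0, 0]]])

```text
clock: 8.2
eef_pos: [0.5688, -0.0313, 0.0471]
tool_rot: [0.666, 0.746, 0.002, 0.003]
ft_force: [-0.7, -0.5, -4.6]
grip_width: 0.0544
```

```bash
python3 -c "
from h import *
st();snap('w9');st()
z=np.load('pics/w9.npz');save('w9c.png',cv2.resize(z['p'][85:345,220:430],None,fx=3,fy=2.3,interpolation=cv2.INTER_CUBIC))"
```

```text
t 8.2 tcp [ 0.5688 -0.0313  0.0471] yaw_y 6.48 z [ 0.007 -0.002 -1.   ] F [-0.7 -0.5 -4.6] w 0.0544 q [-0.05  0.51 -0.1   0.95 -0.    1.4 ]
t 8.25 tcp [ 0.5687 -0.0313  0.0471] yaw_y 6.48 z [ 0.007 -0.002 -1.   ] F [-0.1  0.6 -3.5] w 0.0544 q [-0.05  0.51 -0.1   0.95 -0.    1.4 ]
```

View pics/w9c.png

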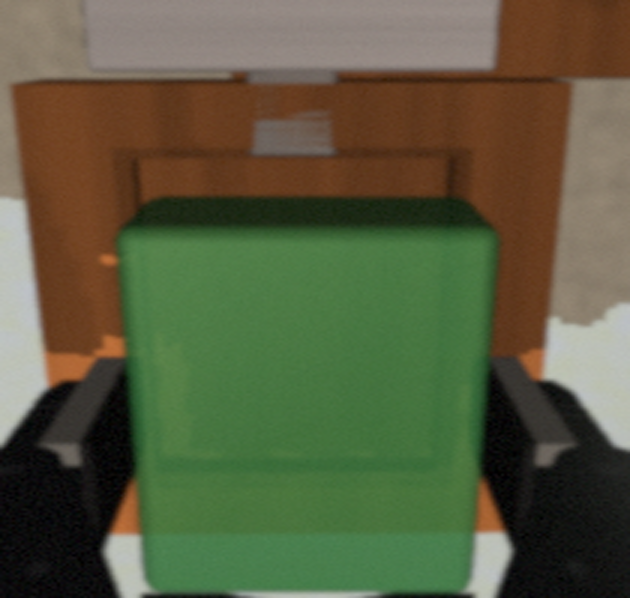

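Run:
```python
from h import *
z=np.load('pics/w9.npz')
C=lambda x,y,h:ray(z,220+x/3,85+y/2.3,h)
ang=lambda d:np.degrees(np.arctan2(d[1],d[0]))
th=np.radians(6.6);ex=np.array([np.cos(th),np.sin(th)]);ey=np.array([-ex[1],ex[0]])
tcp=np.array([.5688,-.0313])
def rep(n,c): print(n,c,'TCP-ctr in stand',(tcp-c)@ex,(tcp-c)@ey)
a=C(15,88,.022);b=C(570,83,.022);print(np.linalg.norm(b-a),ang(b-a));rep('plate',(a+b)[:2]/2-.062*ey)
a=C(118,154,.022);b=C(470,151,.022);print(np.linalg.norm(b-a),ang(b-a));rep('mouth',(a+b)[:2]/2-.0455*ey)
a=C(140,160,.012);b=C(447,158,.012);c=C(163,468,.012);d=C(437,466,.012);print(np.linalg.norm(b-a),np.linalg.norm(a-c),ang(b-a));rep('floor',((a+b+c+d)/4)[:2])
# block bottom z=.034, front edge
a=C(150,199,.034);b=C(468,199,.034);print(np.linalg.norm(b-a),ang(b-a));rep('block bottom front->ctr',(a+b)[:2]/2-.042*ey)
a=C(122,235,.064);b=C(497,235,.064);print(np.linalg.norm(b-a),ang(b-a));rep('block top front->ctr',(a+b)[:2]/2-.042*ey)
a=C(148,588,.064);b=C(470,588,.064);rep('block top back->ctr',(a+b)[:2]/2+.042*ey)
```

```text
0.0988759475909326 7.050496721880407
plate [ 0.56696862 -0.03030685] TCP-ctr in stand 0.0017050893562997468 -0.0011970584730782692
0.06445612312631414 6.998353971020824
mouth [ 0.56699548 -0.02939088] TCP-ctr in stand 0.001573128425036624 -0.002103873168322315
0.05971884946276622 0.09001744108146718 6.845990436353133
floor [ 0.56751618 -0.03206586] TCP-ctr in stand 0.0013633392140877893 0.0006132226721043232
0.055145412799636015 6.33571816134078
block bottom front->ctr [ 0.57020381 -0.03424301] TCP-ctr in stand -0.0010562494315277463 0.0030848515173958727
0.05334734855236031 6.3158839406836655
block top front->ctr [ 0.570028  -0.0344211] TCP-ctr in stand -0.000861129650976187 0.0032415612865833586
block top back->ctr [ 0.56931874 -0.03056584] TCP-ctr in stand -0.0005996825309304027 -0.000669669600174517
```

Request:
move_arm(series=[[[-0.25, 0.13, 0, 0.1, 0.4, 0.1, 0], [0, 0, 0, 0, 0, 0, 0], [0, 0, -0.4, 0, 0, 0, 0], [0, 0, -0.3, 0, 0, 0, 0], [0, 0, 0, 0, 0, 0, 0]]])

```text
clock: 8.75
eef_pos: [0.5666, -0.0298, 0.0404]
tool_rot: [0.665, 0.747, 0.0, 0.0]
ft_force: [-0.1, -0.0, -4.3]
grip_width: 0.0544
```

```bash
python3 -c "
from h import *
st();snap('w10')
z=np.load('pics/w10.npz');save('w10c.png',cv2.resize(z['p'][85:345,220:430],None,fx=3,fy=2.3,interpolation=cv2.INTER_CUBIC))"
```

```text
t 8.75 tcp [ 0.5666 -0.0298  0.0404] yaw_y 6.6 z [ 0.001  0.    -1.   ] F [-0.1 -0.  -4.3] w 0.0544 q [-0.05  0.52 -0.11  0.94  0.    1.4 ]
```

View pics/w10c.png

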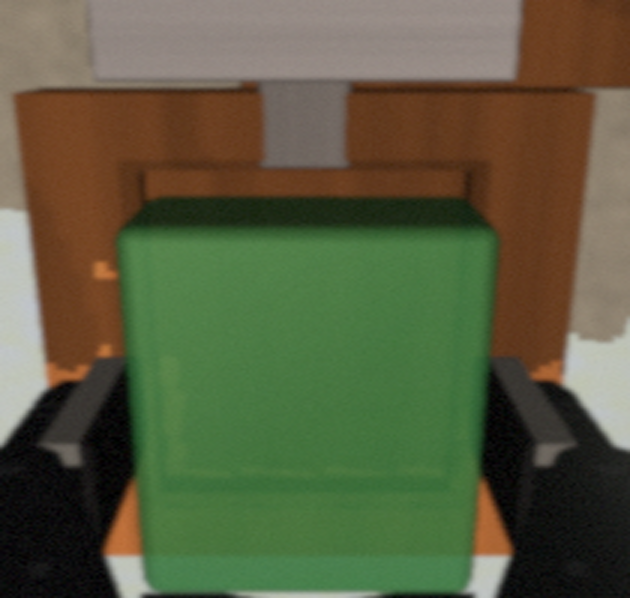

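Request:
move_arm(series=[[[0, 0, -0.4, 0, 0, 0, 0], [0, 0, -0.4, 0, 0, 0, 0], [0, 0, -0.3, 0, 0, 0, 0], [0, 0, 0, 0, 0, 0, 0], [0, 0, 0, 0, 0, 0, 0]]])

```text
clock: 9.3
eef_pos: [0.5665, -0.0299, 0.0282]
tool_rot: [0.665, 0.747, 0.0, 0.0]
ft_force: [-0.2, 0.4, -2.9]
grip_width: 0.0543
```

```bash
python3 -c "
from h import *
st();snap('w11')
z=np.load('pics/w11.npz');save('w11c.png',cv2.resize(z['p'][85:345,220:430],None,fx=3,fy=2.3,interpolation=cv2.INTER_CUBIC))"
```

```text
t 9.3 tcp [ 0.5665 -0.0299  0.0282] yaw_y 6.6 z [ 0.  0. -1.] F [-0.2  0.4 -2.9] w 0.0543 q [-0.05  0.54 -0.12  0.92  0.    1.4 ]
```

View pics/w11c.png

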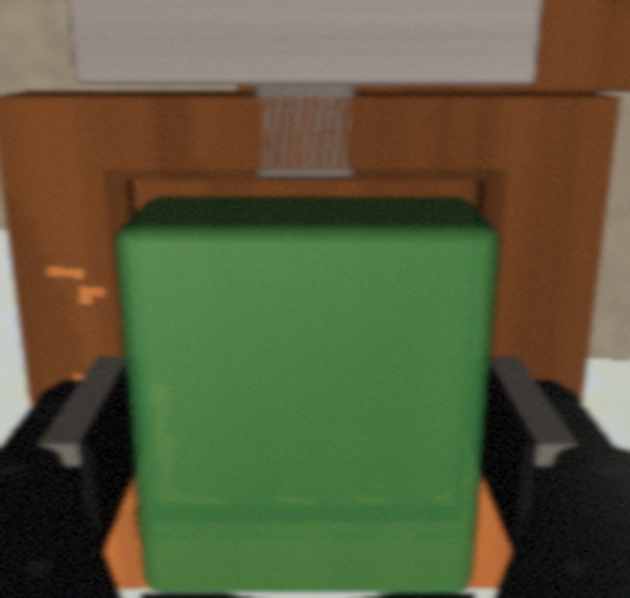

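Request:
move_arm(series=[[[0, 0.05, -0.2, 0, 0, 0, 0], [0, 0, -0.2, 0, 0, 0, 0], [0, 0, 0, 0, 0, 0, 0], [0, 0, 0, 0, 0, 0, 0], [0, 0, 0, 0, 0, 0, 0]]])

```text
clock: 9.85
eef_pos: [0.5671, -0.0292, 0.0253]
tool_rot: [0.665, 0.747, 0.001, 0.001]
ft_force: [-0.1, 0.4, -2.8]
grip_width: 0.0545
```

```bash
python3 -c "
from h import *
st();snap('w12')
z=np.load('pics/w12.npz');save('w12c.png',cv2.resize(z['p'][85:345,220:430],None,fx=3,fy=2.3,interpolation=cv2.INTER_CUBIC))"
```

```text
t 9.85 tcp [ 0.5671 -0.0292  0.0253] yaw_y 6.6 z [ 0.002  0.    -1.   ] F [-0.1  0.4 -2.8] w 0.0545 q [-0.05  0.54 -0.12  0.91  0.    1.4 ]
```

View pics/w12c.png

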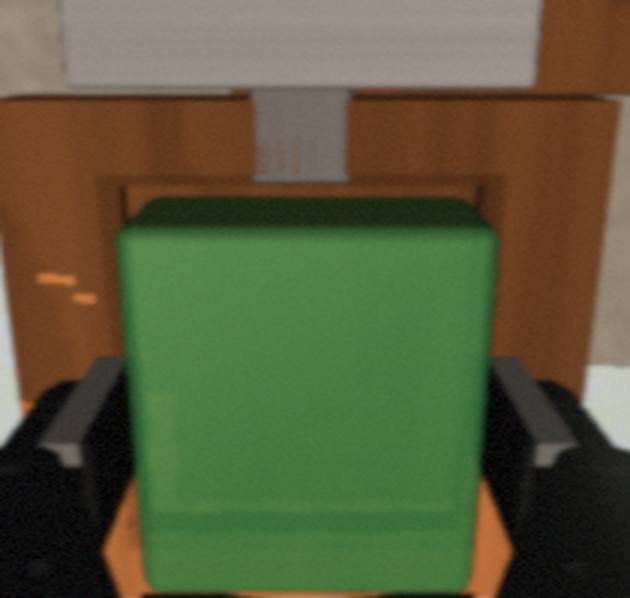

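Request:
move_arm(series=[[[-0.08, 0.02, -0.15, 0, 0.1, 0, 0], [0, 0, -0.15, 0, 0, 0, 0], [0, 0, -0.1, 0, 0, 0, 0], [0, 0, 0, 0, 0, 0, 0], [0, 0, 0, 0, 0, 0, 0]]])

```text
clock: 10.4
eef_pos: [0.5673, -0.0291, 0.0252]
tool_rot: [0.665, 0.747, 0.001, 0.001]
ft_force: [-0.2, -0.0, -1.8]
grip_width: 0.0542
```

```bash
python3 -c "
from h import *
st()"
```

```text
t 10.4 tcp [ 0.5673 -0.0291  0.0252] yaw_y 6.6 z [ 0.003 -0.001 -1.   ] F [-0.2 -0.  -1.8] w 0.0542 q [-0.05  0.54 -0.12  0.91 -0.    1.4 ]
```

Request:
move_arm(series=[[[0, 0, 0, 0, 0, 0, 0.75], [0, 0, 0, 0, 0, 0, 0.85], [0, 0, 0.5, 0, 0, 0, 1], [0, 0, 1.5, 0, 0, 0, 1], [0, 0, 3, 0, 0, 0, 1]]])

```text
clock: 10.9
eef_pos: [0.5654, -0.0291, 0.073]
tool_rot: [0.665, 0.747, -0.001, -0.001]
ft_force: [0.3, -0.1, 1.0]
grip_width: 0.0855
```

Request:
move_arm(series=[[[0, 0, 3, 0, 0, 0, 1], [0, 0, 3, 0, 0, 0, 1], [0, 0, 2, 0, 0, 0, 1], [0, 0, 0, 0, 0, 0, 1], [0, 0, 0, 0, 0, 0, 1]]])

```text
clock: 11.4
eef_pos: [0.569, -0.0293, 0.1626]
tool_rot: [0.665, 0.747, 0.003, 0.004]
ft_force: [0.3, -0.3, -0.1]
grip_width: 0.0852
```

```bash
python3 blk.py w13; python3 -c "
from h import *
z=np.load('pics/w13.npz');save('w13c.png',cv2.resize(z['p'][95:290,220:420],None,fx=3.8,fy=3,interpolation=cv2.INTER_CUBIC))"
```

```text
t 11.4 tcp [ 0.569  -0.0293  0.1626] yaw_y 6.6 z [ 0.009 -0.001 -1.   ] F [ 0.3 -0.3 -0.1] w 0.0852 q [-0.05  0.41  0.06  1.21 -0.    1.4 ]
[ 288  140   63   91 5423] 0.042354582162835296 [0.04111177 0.04244667 0.04357336]
((568.1640014648438, -31.739871978759766), (56.98405838012695, 86.8852767944336), 6.473875045776367)
```

View pics/w13.png

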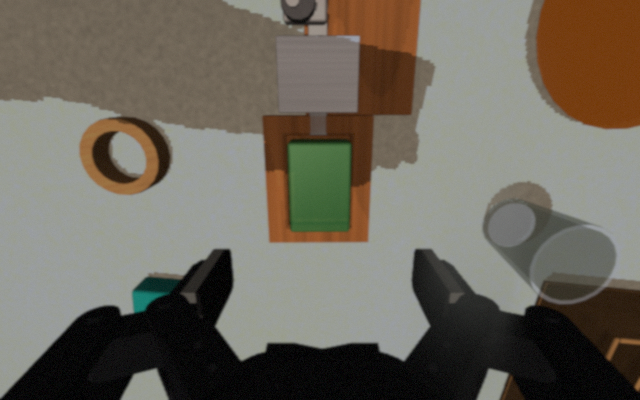

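View pics/w13c.png

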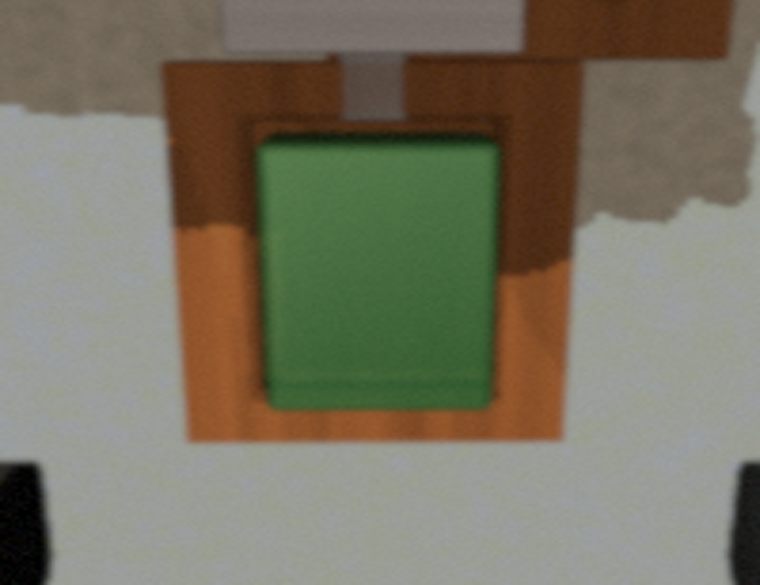

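Request:
move_arm(series=[[[-0.6, 4.5, 0, 0, 0, 0, 1], [-0.6, 4.5, 0, 0, 0, 0, 1], [-0.6, 4.5, 0, 0, 0, 0, 1], [-0.6, 4.5, 0, 0, 0, 0, 1], [0, 0, 0, 0, 0.5, 0, 1]]])

```text
clock: 11.95
eef_pos: [0.5405, 0.1534, 0.1548]
tool_rot: [0.668, 0.744, -0.004, -0.003]
ft_force: [-0.1, -0.7, -0.7]
grip_width: 0.0856
```

```bash
python3 -c "
from h import *
st();snap('w14');snap('s14','scene')"
```

```text
t 11.95 tcp [0.5405 0.1534 0.1548] yaw_y 6.2 z [-0.01  -0.003 -1.   ] F [-0.1 -0.7 -0.7] w 0.0856 q [ 0.28  0.41  0.05  1.21 -0.    1.74]
```

View pics/w14.png

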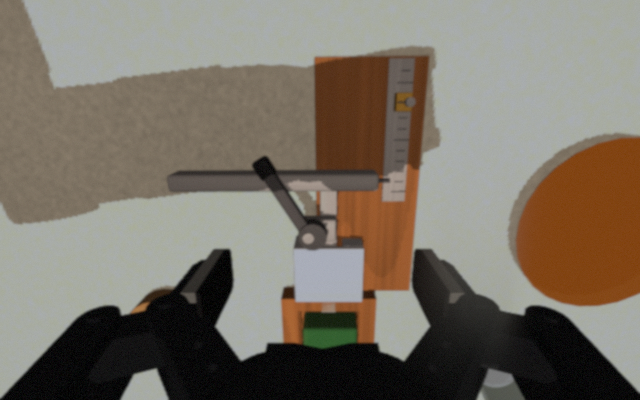

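```bash
python3 -c "
from h import *
z=np.load('pics/w14.npz')
save('w14a.png',cv2.resize(z['p'][85:205,360:440],None,fx=6,fy=5,interpolation=cv2.INTER_CUBIC))
save('w14b.png',cv2.resize(z['p'][145:255,160:400],None,fx=3.3,fy=3.3,interpolation=cv2.INTER_CUBIC))"
```

```text
(no output)
```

View pics/w14a.png

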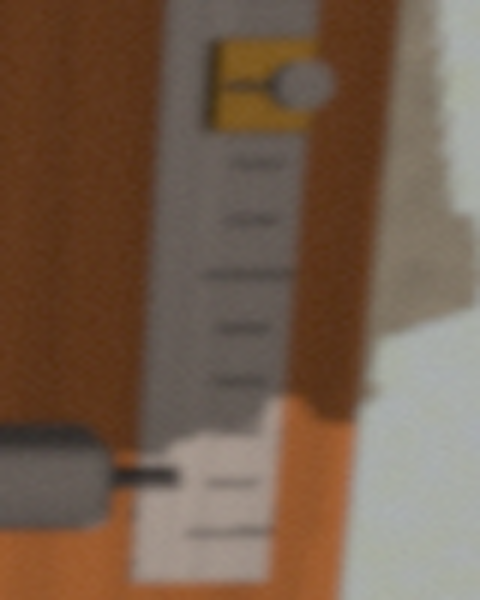

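View pics/w14b.png

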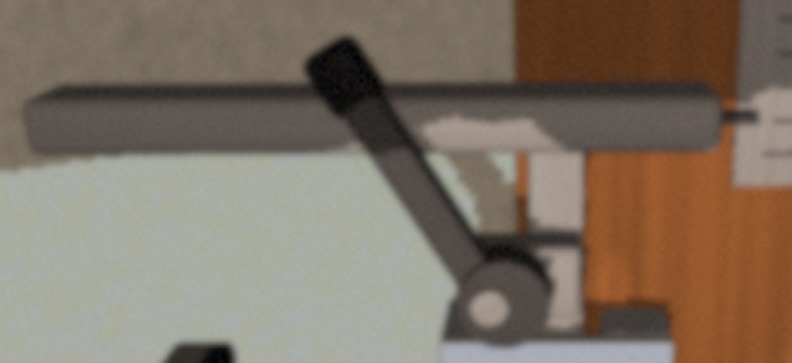

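Run:
```python
from h import *
z=np.load('pics/w14.npz')
A=lambda x,y,h:ray(z,360+x/6,85+y/5,h)
B=lambda x,y,h:ray(z,160+x/3.3,145+y/3.3,h)
ang=lambda d:np.degrees(np.arctan2(d[1],d[0]))
th=np.radians(6.6);ex=np.array([np.cos(th),np.sin(th)]);ey=np.array([-ex[1],ex[0]])
O=np.array([.567,-.0305])
S=lambda P:np.round([(P[:2]-O)@ex*1000,(P[:2]-O)@ey*1000],1)
for h in(.012,.018,.022,.026):print('pointer',h,S(A(150,477,h)))
for h in(.016,.018,.020):print('mark',h,S(A(240,86,h)))
for nm,x,y in(('-x,+y',28,103),('-x,-y',30,152),('+x,+y',718,100),('+x,-y',718,150),('mid+',250,102),('mid-',250,152)):print('bar',nm,S(B(x,y,.034)))
a=B(28,103,.034);b=B(718,100,.034);print(ang(b-a))
print('lever pivot',S(B(488,308,.05)),'tip end',S(B(345,75,.049)),'leg',S(B(530,200,.02)),S(B(583,200,.02)))
print('board end',S(A(0,0,.008)))
W=z['W']
for x,y in((150,477),(240,70),(240,120),(80,477),(60,500)):
  print(x,y,W[int(85+y/5),int(360+x/6)],S(W[int(85+y/5),int(360+x/6)]))
q=B(85,127,.034);print('grip',B(30,127,.034)[:2]+.04*ex, )
for nm in('foot_grip','mark','pointer','lever_tip','foot'):
  r=bot.find_in('wrist',nm);print(nm,[(np.round(x['at'],3).tolist(),round(x['confidence'],2),S(np.array(x['at']))) for x in r])
```

```text
pointer 0.012 [ 54.  186.9]
pointer 0.018 [ 52.8 188.4]
pointer 0.022 [ 52.  189.4]
pointer 0.026 [ 51.2 190.4]
mark 0.016 [ 62.7 258.5]
mark 0.018 [ 62.2 258.5]
mark 0.02 [ 61.8 258.5]
bar -x,+y [-142.3  197.3]
bar -x,-y [-143.9  183.6]
bar +x,+y [ 42.9 197.1]
bar +x,-y [ 43.5 183.2]
bar mid+ [-82.4 197.3]
bar mid- [-83.7 183.3]
6.528921673725495
lever pivot [-18.8 144.1] tip end [-53.4 207.6] leg [ -7.8 164.4] [  7.6 164.3]
board end [ 28.1 273.4]
150 477 [0.59561647 0.16522998 0.02743348] [ 50.9 191.1]
240 70 [0.59827267 0.23601636 0.0195588 ] [ 61.7 261.2]
240 120 [0.59958627 0.22781111 0.02035399] [ 62.1 252.9]
80 477 [0.58356946 0.1656029  0.03417352] [ 39.  192.9]
60 500 [0.58181684 0.16053049 0.03314443] [ 36.7 188.1]
grip [0.44293194 0.14707161]
foot_grip [([0.518, 0.152, 0.03], 0.6, array([-27.6, 187.4]))]
mark [([0.598, 0.234, 0.017], 0.77, array([ 61.5, 259.7]))]
pointer [([0.517, 0.152, 0.032], 0.88, array([-28.5, 186.7]))]
lever_tip [([0.517, 0.138, 0.046], 0.6, array([-30. , 173.3]))]
foot [([0.523, 0.153, 0.035], 0.85, array([-22.4, 187.7]))]
```

Request:
move_arm(series=[[[-2, -0.2, -1, 0, 0, 8.4, 1], [-2, -0.2, -1, 0, 0, 8.4, 1], [-2, -0.1, -1, 0, 0, 8.4, 1], [-2, -0.1, -1, 0, 0, 8.4, 1], [-1.5, -0.1, -1, 0, 0, 8.4, 1]]])

```text
clock: 12.8
eef_pos: [0.45, 0.134, 0.1069]
tool_rot: [0.354, 0.935, -0.001, 0.002]
ft_force: [0.9, 0.9, 0.1]
grip_width: 0.0855
```

Request:
move_arm(series=[[[0, 0, -0.5, 0, 0, 8.4, 0.6], [0, 0, -0.5, 0, 0, 8.4, 0.6], [0, 0, 0, 0, 0, 8.4, 0.6], [0, 0, 0, 0, 0, 8.4, 0.6], [0, 0, 0, 0, 0, 8.4, 0.6]]])

```text
clock: 13.3
eef_pos: [0.447, 0.1275, 0.0959]
tool_rot: [-0.013, 1.0, -0.001, 0.002]
ft_force: [-0.1, -0.0, 0.4]
grip_width: 0.0513
```

```bash
cat >> h.py <<'E'
th=np.radians(6.6);ex=np.array([np.cos(th),np.sin(th)]);ey=np.array([-ex[1],ex[0]]);O=np.array([.567,-.0305])
S=lambda P:np.round([(np.array(P)[:2]-O)@ex*1000,(np.array(P)[:2]-O)@ey*1000],1)
def ss(): st();print('TCP stand mm',S(bot.get_obs()['eef_pos']))
E
python3 -c "
from h import *
ss()"
```

```text
t 13.3 tcp [0.447  0.1275 0.0959] yaw_y 91.48 z [ 0.003 -0.002 -1.   ] F [-0.1 -0.   0.4] w 0.0513 q [ 0.28  0.28 -0.32  0.97 -0.    0.25]
TCP stand mm [-101.   170.7]
```

Request:
move_arm(series=[[[-0.3, 1.0, 0, 0, 0, 4, 0.6], [-0.3, 0.9, 0, 0, 0, 1.1, 0.6], [0, 0, -2, 0, 0, 0, 0.6], [0, 0, -2, 0, 0, 0, 0.6], [0, 0, 0, 0, 0, 0, 0.6]]])

```text
clock: 13.8
eef_pos: [0.4434, 0.1438, 0.057]
tool_rot: [-0.054, 0.999, -0.0, 0.004]
ft_force: [-0.5, -0.9, -0.4]
grip_width: 0.0514
```

```bash
python3 -c "
from h import *
ss();snap('w15')"
```

```text
t 13.8 tcp [0.4434 0.1438 0.057 ] yaw_y 96.22 z [ 0.009 -0.    -1.   ] F [-0.5 -0.9 -0.4] w 0.0514 q [ 0.32  0.33 -0.37  0.86 -0.    0.21]
TCP stand mm [-102.7  187.3]
```

View pics/w15.png

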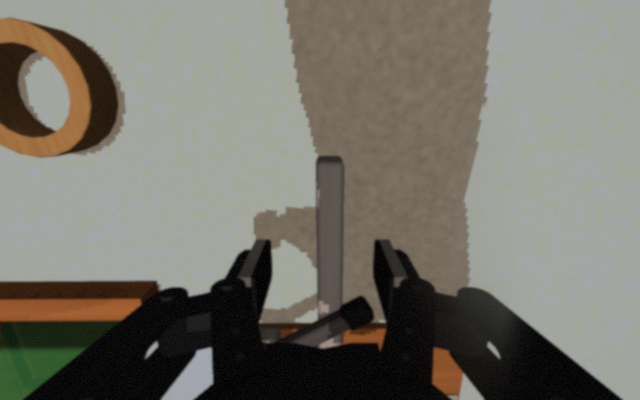

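Request:
move_arm(series=[[[-0.25, 0.35, -1.0, 0, 0.5, 0.3, 0.6], [0, 0, -1.5, 0, 0, 0, 0.6], [0, 0, -1.5, 0, 0, 0, 0.6], [0, 0, -0.5, 0, 0, 0, 0.6], [0, 0, 0, 0, 0, 0, 0.6]]])

```text
clock: 14.35
eef_pos: [0.4448, 0.1488, 0.0146]
tool_rot: [-0.056, 0.998, 0.001, 0.004]
ft_force: [-1.0, -0.3, 0.6]
grip_width: 0.0516
```

```bash
python3 -c "
from h import *
ss()"
```

```text
t 14.35 tcp [0.4448 0.1488 0.0146] yaw_y 96.39 z [ 0.007  0.003 -1.   ] F [-1.  -0.3  0.6] w 0.0516 q [ 0.32  0.39 -0.41  0.76  0.    0.21]
TCP stand mm [-100.7  192.2]
```

Request:
move_arm(series=[[[-0.4, 0, -0.6, -0.15, 0.4, 0.2, 0.4], [0, 0, -0.3, 0, 0, 0, 0.25], [0, 0, 0, 0, 0, 0, 0.25], [0, 0, 0, 0, 0, 0, 0.25], [0, 0, 0, 0, 0, 0, 0.25]]])

```text
clock: 14.85
eef_pos: [0.4421, 0.1495, 0.0069]
tool_rot: [-0.058, 0.998, 0.001, 0.002]
ft_force: [0.2, 0.9, -0.5]
grip_width: 0.0211
```

```bash
python3 -c "
from h import *
ss();snap('w16')"
```

```text
t 14.85 tcp [0.4421 0.1495 0.0069] yaw_y 96.6 z [ 0.003  0.002 -1.   ] F [ 0.2  0.9 -0.5] w 0.0211 q [ 0.33  0.4  -0.42  0.74  0.    0.21]
TCP stand mm [-103.4  193.2]
```

View pics/w16.png

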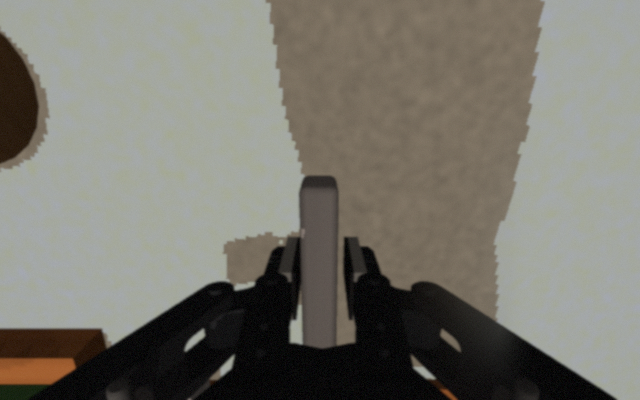

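Request:
move_arm(series=[[[-0.14, 1.2, 0, 0, 0, 0, 0.25], [-0.14, 1.2, 0, 0, 0, 0, 0.25], [-0.14, 1.2, 0, 0, 0, 0, 0.25], [-0.14, 1.2, 0, 0, 0, 0, 0.25], [0, 0, 0, 0, 0, 0, 0.25]]])

```text
clock: 15.4
eef_pos: [0.4364, 0.1985, 0.0069]
tool_rot: [-0.057, 0.998, -0.003, 0.002]
ft_force: [1.8, -3.0, -0.2]
grip_width: 0.0215
```

```bash
python3 -c "
from h import *
ss();snap('s17','scene');ss();
z=np.load('pics/s17.npz');save('s17c.png',cv2.resize(z['p'][140:240,240:440],None,fx=4,fy=4,interpolation=cv2.INTER_CUBIC))"
```

```text
t 15.4 tcp [0.4364 0.1985 0.0069] yaw_y 96.49 z [ 0.005 -0.005 -1.   ] F [ 1.8 -3.  -0.2] w 0.0215 q [ 0.43  0.42 -0.39  0.76 -0.01  0.32]
TCP stand mm [-103.4  242.5]
t 15.45 tcp [0.4365 0.198  0.007 ] yaw_y 96.47 z [ 0.005 -0.006 -1.   ] F [ 1.  -3.6  0.4] w 0.0211 q [ 0.43  0.42 -0.39  0.76 -0.01  0.32]
TCP stand mm [-103.4  241.9]
```

View pics/s17c.png

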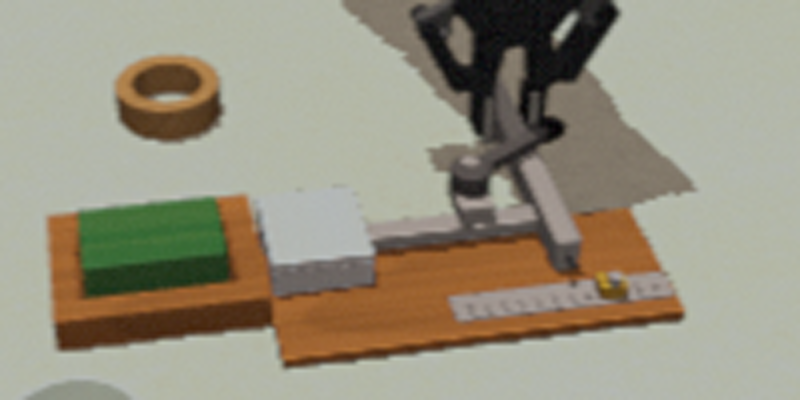

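Request:
move_arm(series=[[[-0.08, 0.7, 0, 0.2, 0.2, 0.1, 0.25], [-0.08, 0.7, 0, 0.1, 0, 0, 0.25], [-0.06, 0.5, 0, 0, 0, 0, 0.25], [0, 0, 0, 0, 0, 0, 0.25], [0, 0, 0, 0, 0, 0, 0.25]]])

```text
clock: 15.95
eef_pos: [0.4343, 0.2163, 0.007]
tool_rot: [-0.057, 0.998, -0.002, 0.001]
ft_force: [1.2, -5.2, 0.7]
grip_width: 0.021
```

```bash
python3 -c "
from h import *
ss();snap('s18','scene');snap('d18','side');ss();
z=np.load('pics/s18.npz');save('s18c.png',cv2.resize(z['p'][170:225,340:420],None,fx=9,fy=9,interpolation=cv2.INTER_CUBIC))
z=np.load('pics/d18.npz');save('d18c.png',cv2.resize(z['p'][200:300,230:390],None,fx=5,fy=5,interpolation=cv2.INTER_CUBIC))"
```

```text
t 15.95 tcp [0.4343 0.2163 0.007 ] yaw_y 96.53 z [ 0.002 -0.004 -1.   ] F [ 1.2 -5.2  0.7] w 0.021 q [ 0.47  0.43 -0.37  0.77 -0.    0.35]
TCP stand mm [-103.5  260.4]
t 16.05 tcp [0.4343 0.2163 0.007 ] yaw_y 96.52 z [ 0.002 -0.004 -1.   ] F [ 0.4 -4.6 -0.2] w 0.021 q [ 0.46  0.43 -0.37  0.77 -0.    0.35]
TCP stand mm [-103.5  260.4]
```

View pics/s18c.png

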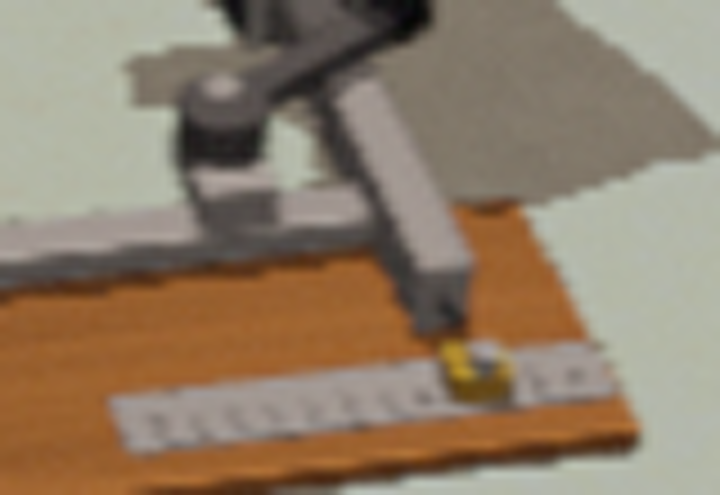

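View pics/d18c.png

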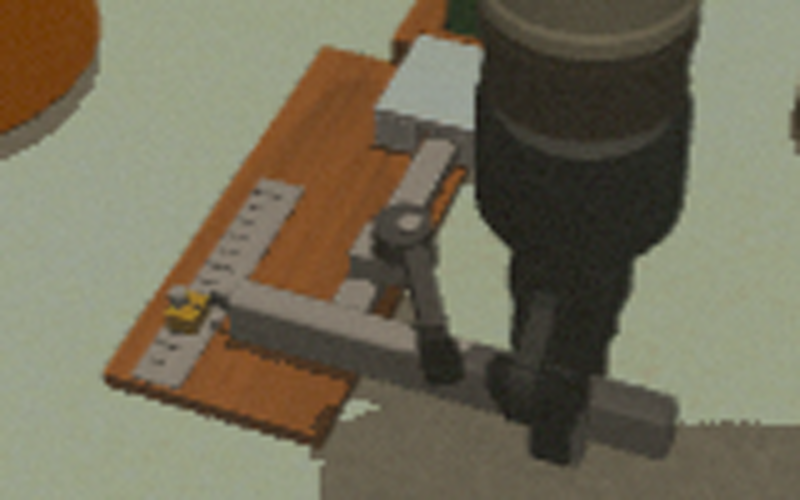

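Run:
```python
from h import *
z0=np.load('pics/scene0.npz');z=np.load('pics/s18.npz')
for n,q in(('sc0',z0),):save(n+'p.png',cv2.resize(q['p'][170:225,340:420],None,fx=9,fy=9,interpolation=cv2.INTER_CUBIC))
A=lambda x,y,h:ray(z,340+x/9,170+y/9,h)
print('bar end',S(A(415,268,.034)),S(A(470,262,.034)),'mark',S(A(470,352,.019)),'brass px')
hs=cv2.cvtColor(z['p'],cv2.COLOR_RGB2HSV)
# bar line fit: top-face pixels z>.031 & x stand in -30..45
W=z['W'];P=W.reshape(-1,3);s=np.stack([(P[:,:2]-O)@ex*1e3,(P[:,:2]-O)@ey*1e3,P[:,2]*1e3],1)
for nm,zz in(('s0',z0),('s18',z),('d0',np.load('pics/side0.npz')),('d18',np.load('pics/d18.npz'))):
    P=zz['W'].reshape(-1,3);s=np.stack([(P[:,:2]-O)@ex*1e3,(P[:,:2]-O)@ey*1e3,P[:,2]*1e3],1)
    m=(s[:,0]>0)&(s[:,0]<50)&(s[:,1]>150)&(s[:,1]<290)&(s[:,2]>29)&(s[:,2]<38)
    print(nm,m.sum(),'bar top y',np.percentile(s[m,1],[5,50,95]),'x',np.percentile(s[m,0],[5,95]))
    h=cv2.cvtColor(zz['p'],cv2.COLOR_RGB2HSV).reshape(-1,3)
    m=(h[:,0]>17)&(h[:,0]<32)&(h[:,1]>130)&(s[:,0]>45)&(s[:,0]<80)&(s[:,1]>230)&(s[:,1]<290)&(s[:,2]>10)
    print('  brass',m.sum(),np.percentile(s[m],[5,50,95],axis=0))
```

```text
bar end [ 47.  249.1] [ 47.1 263.8] mark [ 65.  259.6] brass px
s0 102 bar top y [154.16317896 188.72894012 197.21411824] x [ 2.14559045 44.33680291]
  brass 27 [[ 59.70291249 252.20562657  13.68252369]
 [ 71.48607219 257.16015901  16.87684092]
 [ 73.80455849 265.72072077  19.59589817]]
s18 126 bar top y [204.80685915 252.38041655 262.6572811 ] x [ 1.3689563  43.86463306]
  brass 26 [[ 59.09835644 251.94595325  12.97388232]
 [ 71.80788413 256.88756322  18.30343441]
 [ 74.40841089 263.40692068  19.97707142]]
d0 116 bar top y [157.25399976 194.46485142 200.78836244] x [ 1.45353463 39.69636862]
  brass 38 [[ 57.56948959 254.99078164  11.46910116]
 [ 63.11057772 267.10983484  17.40344918]
 [ 69.75087105 269.1726807   19.52489759]]
d18 149 bar top y [212.48063045 259.35987478 266.56110014] x [ 1.10359054 39.44058082]
  brass 37 [[ 57.68365196 255.45767502  12.53451142]
 [ 62.90237712 266.95678661  17.9726132 ]
 [ 68.51325162 269.00286621  19.52993833]]
```

View pics/sc0p.png

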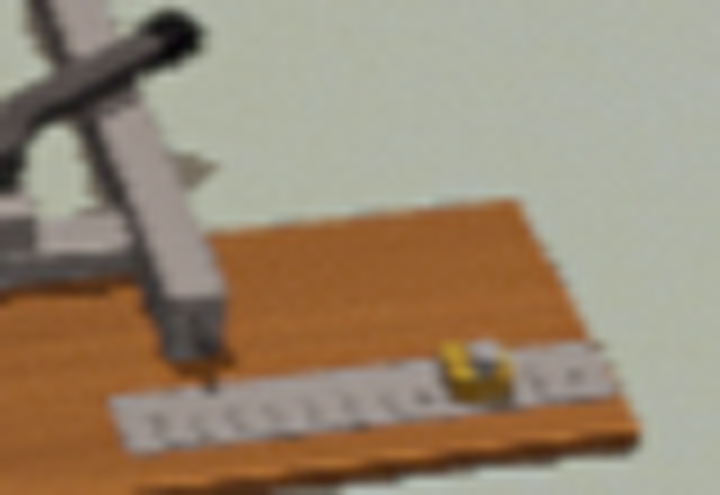

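Request:
move_arm(series=[[[-0.03, 0.28, 0, 0.1, 0.1, 0.1, 0.25], [0, 0, 0, 0, 0, 0, 0.25], [0, 0, 0, 0, 0, 0, 0.25], [0, 0, 0, 0, 0, 0, 0.25], [0, 0, 0, 0, 0, 0, 0.25]]])

```text
clock: 16.55
eef_pos: [0.434, 0.218, 0.007]
tool_rot: [-0.057, 0.998, -0.001, -0.0]
ft_force: [1.3, -4.2, 0.8]
grip_width: 0.0214
```

```bash
cat > chk.py <<'E'
from h import *
import sys
n=sys.argv[1]
ss();snap('s'+n,'scene');snap('d'+n,'side')
for nm in('s'+n,'d'+n):
    zz=np.load(f'pics/{nm}.npz')
    P=zz['W'].reshape(-1,3);s=np.stack([(P[:,:2]-O)@ex*1e3,(P[:,:2]-O)@ey*1e3,P[:,2]*1e3],1)
    m=(s[:,0]>0)&(s[:,0]<50)&(s[:,1]>150)&(s[:,1]<290)&(s[:,2]>29)&(s[:,2]<38)
    y95=np.percentile(s[m,1],95);print(nm,m.sum(),'travel',y95-(197.2 if nm[0]=='s' else 200.8))
    b=(200,400,170,330)if 0 else None
z=np.load(f'pics/s{n}.npz');save(f's{n}c.png',cv2.resize(z['p'][150:225,320:420],None,fx=7,fy=7,interpolation=cv2.INTER_CUBIC))
z=np.load(f'pics/d{n}.npz');save(f'd{n}c.png',cv2.resize(z['p'][200:300,230:390],None,fx=5,fy=5,interpolation=cv2.INTER_CUBIC))
ss()
E
python3 chk.py 19
```

```text
t 16.55 tcp [0.434 0.218 0.007] yaw_y 96.53 z [ 0.    -0.003 -1.   ] F [ 1.3 -4.2  0.8] w 0.0214 q [ 0.47  0.44 -0.37  0.77 -0.    0.35]
TCP stand mm [-103.5  262.2]
s19 125 travel 67.18899235707693
d19 148 travel 67.76190348203914
t 16.65 tcp [0.434 0.218 0.007] yaw_y 96.53 z [ 0.    -0.003 -1.   ] F [ 0.7 -3.8  0.3] w 0.0213 q [ 0.47  0.44 -0.37  0.77 -0.    0.35]
TCP stand mm [-103.5  262.1]
```

View pics/d19c.png

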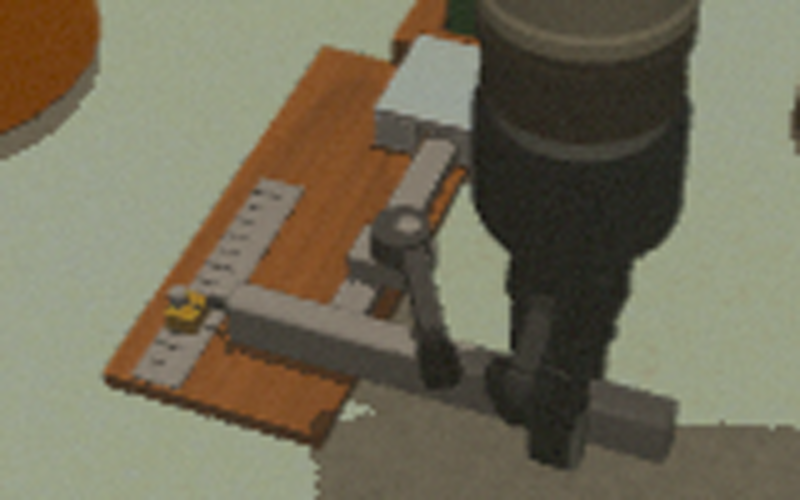

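```bash
python3 - <<'E'
from h import *
for n,off,sc in(('d19',(230,200),5),('s19',(320,150),7)):
    z=np.load(f'pics/{n}.npz');Ti=np.linalg.inv(z['T'])
    def pr(x,y,h):
        w=np.r_[O+x/1e3*ex+y/1e3*ey,h/1e3,1];c=Ti@w
        return np.round([(z['f']*c[0]/c[2]+z['cx']-off[0])*sc,(z['f']*c[1]/c[2]+z['cy']-off[1])*sc])
    print(n,'mark',pr(62,258.5,19.5),'pointer',pr(52,257.8,22),pr(52,257.8,26),'bar end top',pr(45,257.8,34),'pointer@home',pr(52,190.3,22))
E
python3 - <<'E'
import cv2
a=cv2.imread('pics/d19.png')[240:285,255:300];cv2.imwrite('pics/d19z.png',cv2.resize(a,None,fx=12,fy=12,interpolation=cv2.INTER_CUBIC))
E
```

```text
d19 mark [193. 297.] pointer [214. 298.] [213. 291.] bar end top [227. 282.] pointer@home [280. 196.]
s19 mark [500. 407.] pointer [489. 383.] [490. 374.] bar end top [486. 342.] pointer@home [292. 406.]
```

View pics/d19z.png

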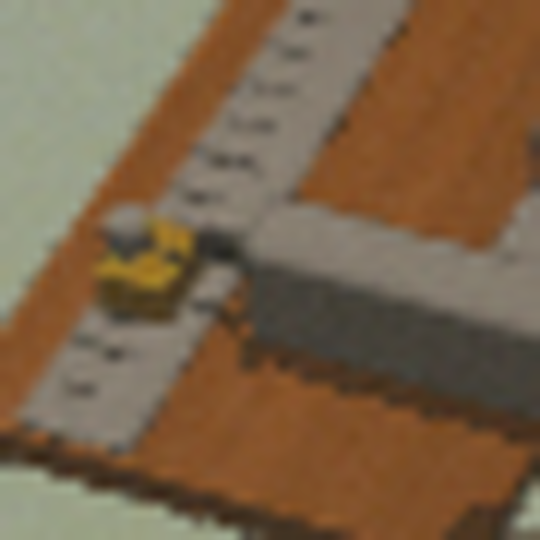

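View pics/s19c.png

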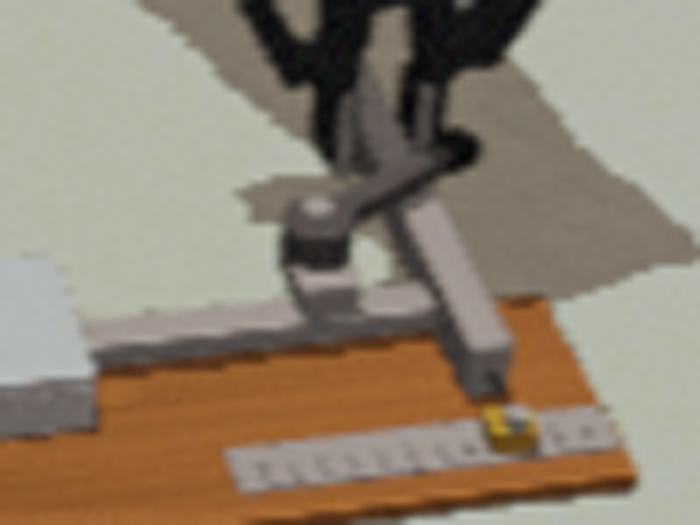

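Run:
```python
from h import *
z=np.load('pics/d19.npz')
Z=lambda x,y,h:ray(z,255+x/12,240+y/12,h)
print('ptr',[S(Z(220,243,h)) for h in(.020,.022,.024)],'line',[S(Z(172,256,h)) for h in(.018,.020)])
s=z['W'][255:270,260:280]
print(np.round(z['W'][258:264,268:276,2]*1000))
z=np.load('pics/s19.npz')
Z=lambda x,y,h:ray(z,320+x/7,150+y/7,h)
print('scene ptr',S(Z(496,383,.022)),'line',S(Z(507,420,.019)))
```

```text
ptr [array([ 51.1, 257.4]), array([ 50.2, 259.1]), array([ 49.2, 260.7])] line [array([ 58.7, 261.5]), array([ 57.7, 263.1])]
[[18. 19.  8.  7.  7. 10.  9.  9.]
 [19. 18. 18. 27. 27. 27. 28.  9.]
 [19. 17. 19. 24. 24. 25. 26. 32.]
 [18. 20. 18. 15. 22. 22. 22. 32.]
 [20. 18. 16. 12.  8.  8.  8. 27.]
 [19. 17. 13.  8.  7.  9.  8. 25.]]
scene ptr [ 52.4 260.1] line [ 68.1 259.1]
```

Request:
move_arm(series=[[[0.6, 0.07, 0, 0, 0, 0, 0.25], [0.6, 0.07, 0, 0, 0, 0, 0.25], [0.6, 0.07, 0, 0, 0, 0, 0.25], [0.4, 0.05, 0, 0, 0, 0, 0.25], [0, 0, 0, 0, 0, 0, 0.25]]])

```text
clock: 17.15
eef_pos: [0.4521, 0.2191, 0.005]
tool_rot: [-0.057, 0.998, -0.003, -0.006]
ft_force: [-0.9, -4.1, 2.0]
grip_width: 0.0214
```

```bash
python3 chk.py 20
```

```text
t 17.15 tcp [0.4521 0.2191 0.005 ] yaw_y 96.55 z [-0.011 -0.006 -1.   ] F [-0.9 -4.1  2. ] w 0.0214 q [ 0.45  0.47 -0.31  0.8  -0.    0.34]
TCP stand mm [-85.5 261.2]
s20 121 travel 65.52865788829865
d20 149 travel 66.55984604442011
t 17.25 tcp [0.4521 0.2191 0.0051] yaw_y 96.56 z [-0.011 -0.006 -1.   ] F [ 0.6 -4.4 -1.1] w 0.0216 q [ 0.45  0.47 -0.31  0.8  -0.    0.34]
TCP stand mm [-85.5 261.2]
```

View pics/s20c.png

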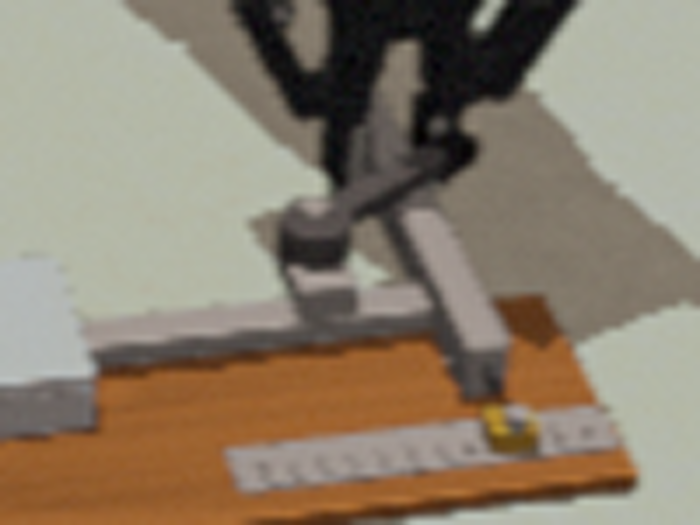

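Request:
move_arm(series=[[[0.3, 0.2, 0.2, 0.3, -0.6, 0, 0.25], [0.6, 0.09, 0.05, 0.05, -0.1, 0, 0.25], [0.5, 0.08, 0.05, 0, -0.1, 0, 0.25], [0, 0, 0, 0, 0, 0, 0.25], [0, 0, 0, 0, 0, 0, 0.25]]])

```text
clock: 17.75
eef_pos: [0.4611, 0.221, 0.0064]
tool_rot: [-0.058, 0.998, -0.001, -0.003]
ft_force: [-1.2, -3.8, -0.7]
grip_width: 0.0213
```

```bash
python3 chk.py 21
```

```text
t 17.75 tcp [0.4611 0.221  0.0064] yaw_y 96.62 z [-0.006 -0.003 -1.   ] F [-1.2 -3.8 -0.7] w 0.0213 q [ 0.45  0.48 -0.29  0.81 -0.    0.33]
TCP stand mm [-76.3 262. ]
s21 127 travel 67.38623438238955
d21 145 travel 67.28067642762443
t 17.85 tcp [0.4611 0.221  0.0064] yaw_y 96.62 z [-0.006 -0.003 -1.   ] F [-1.7 -4.3 -1. ] w 0.0213 q [ 0.45  0.48 -0.29  0.81 -0.    0.33]
TCP stand mm [-76.3 262. ]
```

View pics/s21c.png

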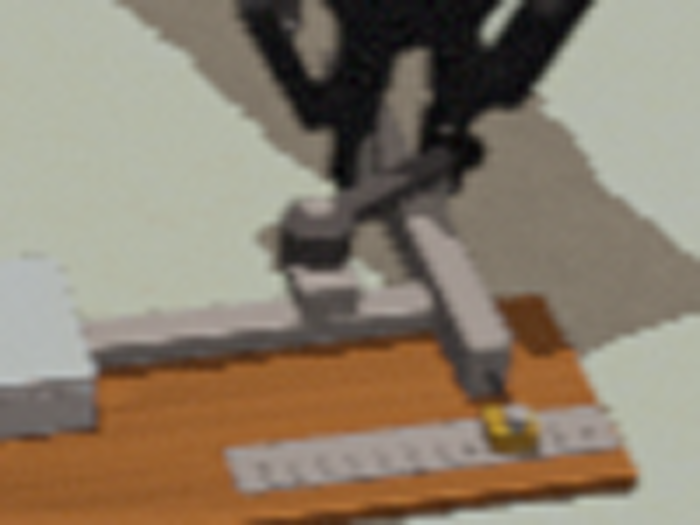

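Request:
move_arm(series=[[[0.6, 0.12, 0.05, 0.15, -0.4, 0, 0.25], [0.6, 0.1, 0.05, 0.05, -0.15, 0, 0.25], [0.6, 0.1, 0.05, 0.05, -0.15, 0, 0.25], [0.5, 0.1, 0.05, 0.05, -0.15, 0, 0.25], [0, 0, 0, 0, 0, 0, 0.25]]])

```text
clock: 18.35
eef_pos: [0.4757, 0.2227, 0.0062]
tool_rot: [-0.058, 0.998, -0.001, -0.004]
ft_force: [2.4, -3.4, -0.0]
grip_width: 0.0213
```

```bash
python3 chk.py 22
```

```text
t 18.35 tcp [0.4757 0.2227 0.0062] yaw_y 96.66 z [-0.007 -0.002 -1.   ] F [ 2.4 -3.4 -0. ] w 0.0213 q [ 0.44  0.5  -0.25  0.82  0.    0.32]
TCP stand mm [-61.6 262. ]
s22 128 travel 67.71015597392767
d22 149 travel 67.00721087971044
t 18.45 tcp [0.4757 0.2227 0.0062] yaw_y 96.66 z [-0.007 -0.002 -1.   ] F [ 0.6 -3.8 -1.1] w 0.0215 q [ 0.44  0.5  -0.25  0.82  0.    0.32]
TCP stand mm [-61.6 262. ]
```

View pics/s22c.png

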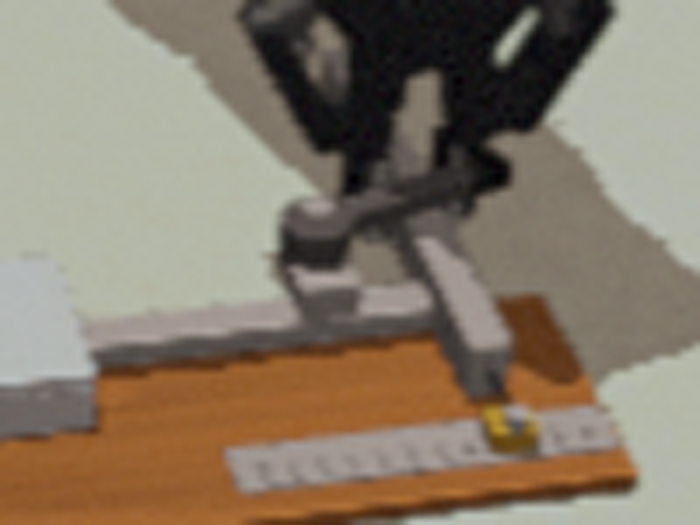

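Lever is turning and the leg holds at the mark. Continue.

Request:
move_arm(series=[[[0.6, 0.12, 0.05, 0.1, -0.4, -0.05, 0.25], [0.6, 0.1, 0.05, 0.05, -0.15, 0, 0.25], [0.6, 0.1, 0.05, 0.05, -0.15, 0, 0.25], [0.4, 0.08, 0.05, 0.05, -0.1, 0, 0.25], [0, 0, 0, 0, 0, 0, 0.25]]])

```text
clock: 18.95
eef_pos: [0.49, 0.2244, 0.0059]
tool_rot: [-0.058, 0.998, -0.001, -0.004]
ft_force: [2.0, -4.7, -0.0]
grip_width: 0.0214
```

```bash
python3 chk.py 23
```

```text
t 18.95 tcp [0.49   0.2244 0.0059] yaw_y 96.65 z [-0.008 -0.002 -1.   ] F [ 2.  -4.7 -0. ] w 0.0214 q [ 0.43  0.52 -0.21  0.84  0.    0.31]
TCP stand mm [-47.2 262. ]
s23 128 travel 66.80922403336587
d23 139 travel 67.18443667204906
t 19.05 tcp [0.4901 0.2244 0.0059] yaw_y 96.65 z [-0.008 -0.002 -1.   ] F [-0.5 -4.4 -2. ] w 0.0215 q [ 0.43  0.52 -0.21  0.84  0.    0.31]
TCP stand mm [-47.1 262.1]
```

View pics/s23c.png

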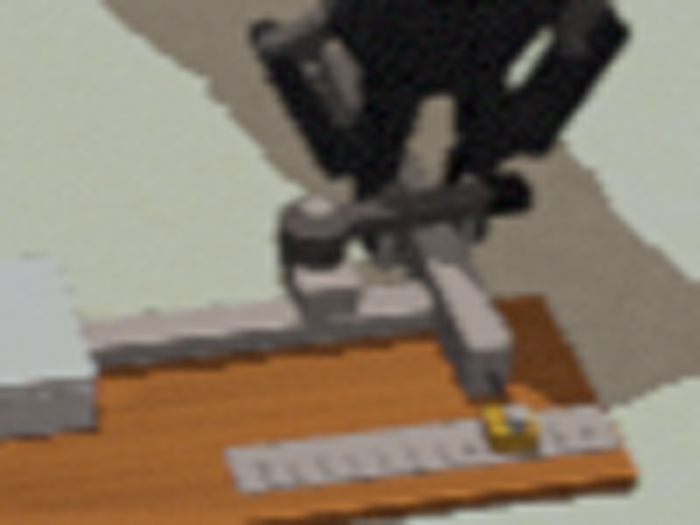

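View pics/d23c.png

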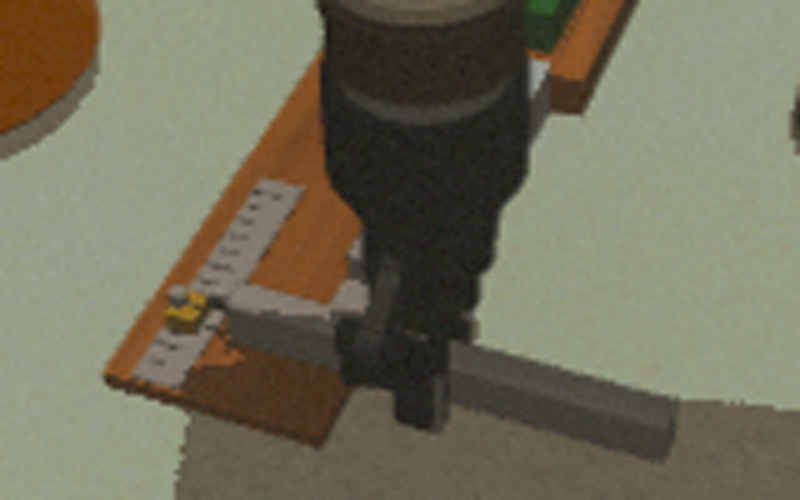

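Request:
move_arm(series=[[[0.5, 0.12, 0.05, 0.1, -0.4, -0.05, 0.25], [0.4, 0.08, 0.05, 0.05, -0.15, 0, 0.25], [0.4, 0.08, 0.05, 0.05, -0.15, 0, 0.25], [0, 0, 0, 0, 0, 0, 0.25], [0, 0, 0, 0, 0, 0, 0.25]]])

```text
clock: 19.55
eef_pos: [0.4972, 0.2254, 0.0057]
tool_rot: [-0.058, 0.998, -0.001, -0.003]
ft_force: [-0.2, -4.8, -1.0]
grip_width: 0.0214
```

```bash
cat >> chk.py <<'E'
z=np.load(f'pics/s{n}.npz');P=z['W'].reshape(-1,3);s=np.stack([(P[:,:2]-O)@ex*1e3,(P[:,:2]-O)@ey*1e3,P[:,2]*1e3],1)
h=z['p'].reshape(-1,3).max(1)
m=(s[:,2]>45)&(s[:,2]<53)&(s[:,1]>235)&(s[:,1]<305)&(s[:,0]>-70)&(s[:,0]<10)
print('lever top pts',m.sum());q=s[m]
for a in range(235,305,10):
    k=(q[:,1]>=a)&(q[:,1]<a+10)
    if k.sum():print(a+5,k.sum(),np.round([q[k,0].min(),np.median(q[k,0]),q[k,0].max()],1))
E
python3 chk.py 24
```

```text
t 19.55 tcp [0.4972 0.2254 0.0057] yaw_y 96.63 z [-0.007 -0.002 -1.   ] F [-0.2 -4.8 -1. ] w 0.0214 q [ 0.42  0.53 -0.19  0.85  0.    0.31]
TCP stand mm [-40.  262.2]
s24 122 travel 67.26987979243341
d24 126 travel 67.54604444686146
t 19.65 tcp [0.4971 0.2254 0.0057] yaw_y 96.63 z [-0.007 -0.002 -1.   ] F [ 0.1 -4.5 -1. ] w 0.0215 q [ 0.42  0.53 -0.19  0.85  0.    0.31]
TCP stand mm [-40.  262.2]
lever top pts 112
240 21 [-34.3 -21.2 -11.3]
250 16 [-29.3 -17.7 -12.7]
260 12 [-21.5 -15.6 -11.9]
270 21 [-46.1 -20.5 -12.8]
280 25 [-32.6 -23.   -9.9]
290 15 [-33.2 -19.9 -10.9]
300 2 [-28.5 -28.3 -28.1]
```

View pics/s24c.png

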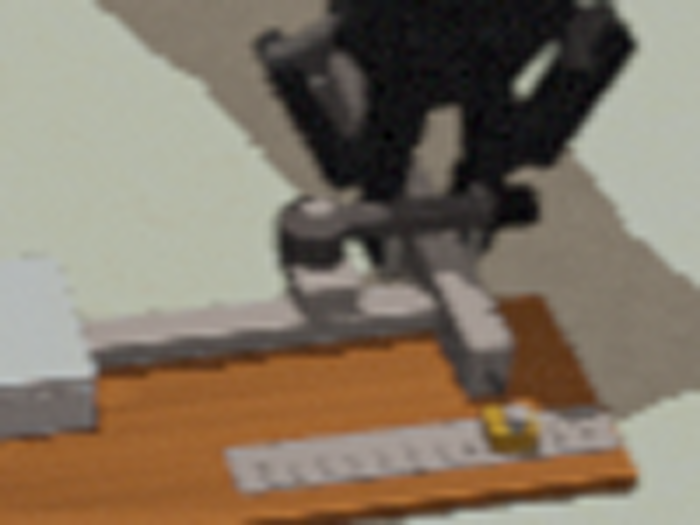

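Run:
```python
from h import *
z=np.load('pics/s24.npz');Ti=np.linalg.inv(z['T']);off=(320,150);sc=7
def pr(x,y,h):
    w=np.r_[O+x/1e3*ex+y/1e3*ey,h/1e3,1];c=Ti@w
    return np.array([(z['f']*c[0]/c[2]+z['cx']-off[0])*sc,(z['f']*c[1]/c[2]+z['cy']-off[1])*sc])
im=cv2.resize(z['p'][150:225,320:420],None,fx=7,fy=7,interpolation=cv2.INTER_CUBIC)
for a,col in((0,(0,255,0)),(.1,(255,255,0)),(.2,(255,0,0))):
    p0=np.array([-18,212.5]);d=np.array([-np.sin(a),np.cos(a)])
    q=p0+80*d;cv2.line(im,tuple(pr(*p0,49).astype(int)),tuple(pr(*q,49).astype(int)),col,1)
save('s24o.png',im)
```

```text
(no output)
```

View pics/s24o.png

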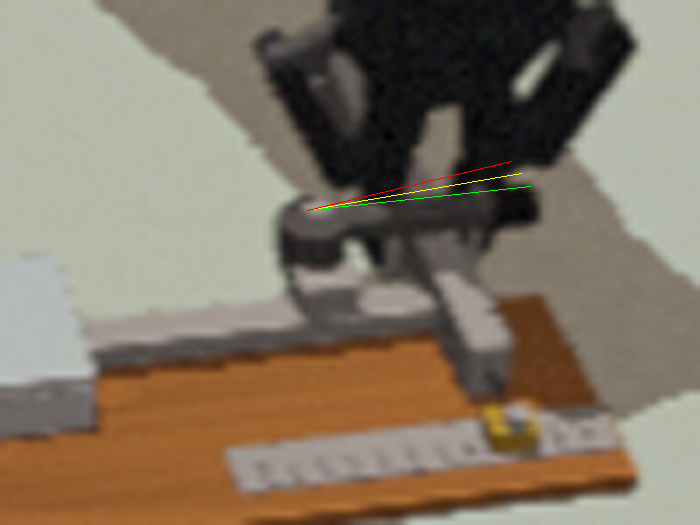

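Request:
move_arm(series=[[[0.4, 0.08, 0.05, 0.1, -0.35, 0, 0.25], [0.3, 0.05, 0, 0, 0, 0, 0.25], [0, 0, 0, 0, 0, 0, 0.25], [0, 0, 0, 0, 0, 0, 0.25], [0, 0, 0, 0, 0, 0, 0.25]]])

```text
clock: 20.15
eef_pos: [0.4971, 0.2254, 0.0056]
tool_rot: [-0.059, 0.998, -0.001, -0.007]
ft_force: [-0.8, -4.8, -0.6]
grip_width: 0.0216
```

```bash
python3 chk.py 25; python3 -c "
from h import *
snap('w25')"
```

```text
t 20.15 tcp [0.4971 0.2254 0.0056] yaw_y 96.75 z [-0.014 -0.002 -1.   ] F [-0.8 -4.8 -0.6] w 0.0216 q [ 0.42  0.54 -0.19  0.86  0.    0.31]
TCP stand mm [-40.  262.2]
s25 124 travel 67.52339301068582
d25 122 travel 66.90492909540143
t 20.25 tcp [0.4971 0.2254 0.0056] yaw_y 96.75 z [-0.014 -0.002 -1.   ] F [-1.5 -4.9 -0.5] w 0.0213 q [ 0.42  0.54 -0.19  0.86  0.    0.31]
TCP stand mm [-40.  262.2]
lever top pts 118
240 24 [-33.2 -19.  -11.3]
250 15 [-28.6 -19.1 -13.3]
260 11 [-21.9 -15.6 -12.8]
270 23 [-47.2 -22.  -11.1]
280 26 [-30.9 -19.   -9.2]
290 18 [-33.2 -19.5  -8.9]
300 1 [-27.7 -27.7 -27.7]
```

View pics/s25c.png

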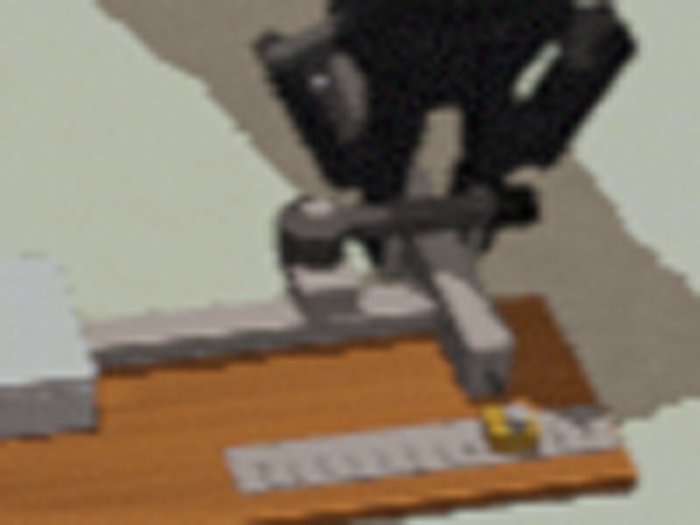

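View pics/w25.png

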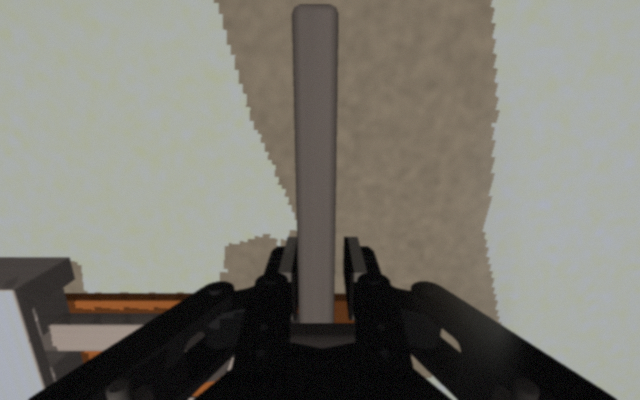

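Run:
```python
from h import *
z=np.load('pics/s25.npz');W=z['W'];hsv=cv2.cvtColor(z['p'],cv2.COLOR_RGB2HSV)
g=(hsv[...,0]>45)&(hsv[...,0]<80)&(hsv[...,1]>90)&(W[...,2]>.036)&(abs(W[...,0]-.567)<.06)&(abs(W[...,1]+.03)<.08)
P=W[g];print(len(P),np.percentile(P[:,2],[5,50,95]),cv2.minAreaRect((P[:,:2]*1000).astype(np.float32)))
ss();bot.job_done();
```

```text
534 [0.03839778 0.04163393 0.04343401] ((570.9412231445312, -28.903499603271484), (54.24134063720703, 80.78913879394531), 7.28104829788208)
t 20.3 tcp [0.4971 0.2253 0.0056] yaw_y 96.74 z [-0.014 -0.002 -1.   ] F [-1.3 -5.2 -0.2] w 0.0213 q [ 0.42  0.54 -0.19  0.86  0.    0.31]
TCP stand mm [-40.  262.2]
the job is handed in; nothing more can be done
```

The job is handed in: the block is in the pocket, and the fingers still hold the leg at the mark with the lever closed. The clock stood at 20.3 s of the 64 s allowed. `job_done` gave no verdict, so what follows rests on my own checks.

- **Block:** I placed the green rectangular block and let go. Its top measured 42.4 mm above the bench where 42 mm is fully home. It sat about 1–2 mm from the pocket centre and within about 0.2° of square. The last scene picture still showed it seated; that coarser view put it 2 mm farther off, about 4 mm, which I took as camera offset because the pocket allows only about 2 mm of play.
- **Leg:** I drew it out with slightly open fingers around the foot bar, the finger on the pocket side pulling against the spring. The last pictures gave 66.9 mm (side) and 67.5 mm (scene) of travel, against about 68.2 mm needed for the mark, so it is about 1 mm short. With the leg first drawn to the mark, pointer and line measured directly differed by about -1 mm (side) and +1 mm (scene). The last force reading on the fingers along the leg was about 5 N.
- **Lever:** I pushed it shut by sliding the fingers along the bar until they would go no farther. I took that as the closed stop; in the scene picture the arm looks parallel to the leg.
- **Bystanders:** I never reached for the disc, tumbler, cardboard ring or jar, and saw none of them move, but I did not measure their positions again at the end.

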